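# Swap pliers and lamp in the garage cabinet

## Robot

A 6-joint arm with a two-finger parallel gripper is mounted at the origin on the work surface. World frame = base frame: x ahead of the robot, y to its left, z up, the work surface at z = 0. Lengths are in mm, angles in rad, forces in N, time in s.
With the tool pointing down it reaches from about 275 to 750 mm from the base axis. Payload 10.2 kg.
Tool frame: the origin (TCP) lies midway between the tips of the shut fingers; the grasp point (between the pads) lies grip_depth behind it (grip_depth is the distance from the TCP to the grasp point, in mm); z points along the fingers, y is the line along which they close (so a half turn about z gives the same grasp; the last joint's range is limited). The gripper opens to 85 mm and grips with 20 to 120 N. Pads are 22 mm wide; open, the fingers measure 114 mm over their backs; the gripper's body (76 mm by 85 mm) begins 54 mm behind the grasp point. The pads swing forward as they close: fully open they stand 13 mm farther back than shut.
Start: joints at [0.966, 0.313, 1.498, -0, 1.331, -0.223], TCP at [195.623, 487.199, 231.294] pointing down, gripper open.
Joint ranges: [-2.94, 2.94], [-0.97, 2.17], [0.19, 2.56], [-1.23, 4.37], [0.02, 3.11], [-2.88, 2.88]. Speed limits (rad/s): [2.39, 2.39, 3.01, 3.14, 3.14, 3.14].

## Interface

Orientations are given as a unit quaternion [w, x, y, z].
In Python, from rig import * gives the robot as it stands.
- The arm moves only by the tool servo_tool, never from a script. Its argument "commands" is a list of rows, each a list of 3 entries, a list of its own where there are three numbers: the gripper command: -1 is fully open, 1 is shut, values between are in proportion, then the shift along the tool's x, y, z in m, then the turn, a rotation vector about the tool's x, y, z in units of 6 degrees (1.0 is 6 degrees). In form: [[grip, [dx, dy, dz], [ax, ay, az]], ...]. A call has 1 to 10 rows; each row shifts and turns the commanded pose from where the row before left it, along the tool's axes as they then stand; what a row does not reach is not made up. A row lasts 1/12 s, in which the tool goes at most 41.7 mm and 7.16 degrees, less where a joint would pass 70% of its speed; a pose out of reach is approached as far as the arm can. A call is refused whole if a number of a shift passes 0.0417 or a number of a turn 1, either way. A call with a gripper value outside its range is refused whole. The fingers move at their own pace and stop on an object; "squeeze" is the grip in N (left out, the last holds). Time passes only in rows, so rows that do not move let the fingers close. It gives the time, the measured TCP pose, the force, the opening and the grip force at its end, in the units of the state.
- sense(): the state, without advancing time (a new reading comes with each control period).
- capture(name): name is "scene" or "side" or "wrist"; returns a dict with "pixels" (384x512x3 uint8, red, green, blue), "z_map" (384x512 float32, mm along the optical axis (not along the pixel's ray), 0 where there is no reading), "fx", "fy", "cx", "cy" (pixels), "rvec" (rotation vector, rad) and "tvec" (3), from world to camera coordinates, as OpenCV has them; the wrist camera has in their place "T_tool_cam" (4x4, takes a point from camera to tool coordinates, whose origin is the TCP and whose axes are the flange's). Camera axes: x right, y down, z forward; pixel columns grow to the right and rows downward; lengths in mm; the calibration is good to about 2 mm. A picture is of the moment at which its call begins: read the wrist's pose just before it.
- finish_job(): hands the job in; it is judged then, once.
The state is a dict: "time_s": time; "joints": joint angles; "dq": joint speeds; "tau": joint torques, N m; "eef_pos": TCP position; "ee_rot": TCP orientation; "force": force on the tool from outside, world axes, zero at the start; "wrist_torque": the same for the moment, N m; "grip_width": opening from 0.0 (shut) to 1.0 (fully open); "grip_force": force on a finger pad.
Only numpy, scipy, OpenCV 4.12 (cv2) and the standard library are available. Lean on these libraries where they do the work, as an engineer would, in place of code of your own. Each camera call takes 0.05 s, during which the arm holds its last target. There are 200 camera calls.

## Task

In the steel cabinet, swap the pliers and the reflector lamp: each must end up lying or standing in the middle of the cork mat where the other one was. The lamp is glass, so keep it upright all the time and leave it standing on its face; the pliers must lie flat, straight front to back, turned end for end so that their handles now point out of the cabinet towards the robot. Do not disturb the jar, the bulb socket or the fuse box.

Things in the scene. Friction and masses are not known exactly. Their poses are not given: they have to be found in the camera images.
- place_left (a point): Centre of the top face of the left brown cork mat in the cabinet: 200 mm front to back, 90 mm wide, 3 mm thick, top 15 mm above the bench. Axes are the cabinet's: x into it (away from the robot), y left, z up.
- place_right (a point): The same for the right mat, 150 mm to the right of the left one. Farther right the cabinet's door (406 mm wide, 280 mm high), hinged at the front edge of the right wall, stands wide open (2.5 to 2.9 rad), swung round to the right and towards the robot, out of the way.
- cab: Grey steel cabinet, fixed, 412 mm wide, its tray and wire shelf pulled forward. The 12 mm tray reaches from x = -110 to +200 mm; the 6 mm side walls, 300 mm high, only from x = +90 to +200 mm; 42 mm high lip at the back. Origin: on the underside, midway between the mat centres; x into the cabinet, z up. Free bench to lay things down: left of it (y 0.25 to 0.5, x 0.35 to 0.7).
- shelf_bar (a point): Middle of the front bar (8 mm thick, full cabinet width along y) of a rigid wire shelf 285 mm above the bench; it runs right above the line through both mat centres and wires run from it to the back, 40 mm apart. A vertical tool cannot reach the things under it: lean it 30 to 40 degrees from vertical, fingers pointing down and into the cabinet.
- pliers_mid (a point): Black insulated pliers lying flat, 188 mm long, 22 mm thick, 59 mm over the handles, about 0.22 kg. Point: centre of the flat-sided middle block (30 mm wide, 22 mm high, x = -26 to +30 mm), 11 mm above the underside, near the centre of mass. x runs from handles to jaws, z up. Jaws end at x = +76, handles at -112; a guard 50 mm wide sits at x = -23 to -29.
- pliers_handles (a point): Point between the handle ends of the pliers, 100 mm behind pliers_mid (same axes). At the start the pliers lie on one mat with the jaws towards the robot, handles into the cabinet. The tool must lean into the cabinet both when taking and when replacing them, so they must be laid down outside and gripped again, leaning the other way along their length.
- lamp_mid (a point): Silver reflector lamp, standing on its flat round face with the brass screw cap up; 101 mm high, about 0.09 kg. Point: on its axis half-way up, 50 mm above its face; z up. The face is 63 mm in diameter, the body tapers to 29 mm at 62 mm above the face; from 62 to 98 mm is the straight cap, 27 mm in diameter, the place to grip. At the start it stands on the other mat.
- socket_mid (a point): Bystander: white ceramic bulb socket, 48 mm diameter, 45 mm high, centre half-way up; at the right edge of the tray.
- jar_mid (a point): Bystander: clear jar with a steel cap, 52 mm diameter, 75 mm high, centre half-way up; at the left edge of the tray.
- fusebox_mid (a point): Bystander: clear plastic fuse box 70 x 110 x 35 mm, centre half-way up, on the bench, between the robot and the right front of the cabinet.
- pliers: The pliers' body; origin under pliers_mid on the underside, same axes.
- lamp: The lamp's body; origin at the centre of its face, z up.

How it is judged (in metres and radians):
At the end, for the whole second after the job is handed in: Pliers and lamp have changed mats: pliers' middle within 25 mm and lamp's axis within 22 mm of the centre of the mat where the other one was; pliers flat on the mat, within 0.3 rad of straight front to back, handles towards the robot; lamp upright on its face; both released and at rest (((horizontal distance between pliers_mid and place_left below 0.025 m and horizontal distance between lamp_mid and place_right below 0.022 m and x of pliers_handles in the frame of place_left below -0.06 m and z of pliers_mid in the frame of place_left below 0.018 m and z of lamp_mid in the frame of place_right below 0.056 m) or (horizontal distance between pliers_mid and place_right below 0.025 m and horizontal distance between lamp_mid and place_left below 0.022 m and x of pliers_handles in the frame of place_right below -0.06 m and z of pliers_mid in the frame of place_right below 0.018 m and z of lamp_mid in the frame of place_left below 0.056 m)) and distance of each of pliers_mid, lamp_mid from where it was at the start of the episode above 0.09 m and angle between the x axis of pliers_mid and the x axis of place_left, either way round below 0.3 rad and angle between the z axis of pliers_mid and the z axis of place_left, either way round below 0.15 rad and angle between lamp_mid's own z axis and vertical below 0.12 rad and linear speed of each of pliers, lamp below 0.02 m/s); the robot touches nothing.
It fails at once if the lamp is tipped more than 0.6 rad from upright (angle between lamp_mid's own z axis and vertical above 0.6 rad).
It fails at once if the bulb socket is moved more than 25 mm (distance of socket_mid from where it was at the start of the episode above 0.025 m).
It fails at once if the jar is moved more than 25 mm (distance of jar_mid from where it was at the start of the episode above 0.025 m).
It fails at once if the fuse box is moved more than 25 mm (distance of fusebox_mid from where it was at the start of the episode above 0.025 m).
It also fails if it takes over 72 s, if anything falls off the work surface, if the arm or the gripper's body presses on something with over 40 N, if the wrist force passes 120 N, or if a joint passes its speed limit or range.

## Working session

There is one attempt and no reset: what is moved stays moved. The work goes in short steps, Python scripts to look and compute and a tool call to move; the robot and the scene stay as the last step left them, time stands still between calls to the robot, and variables do not carry over. Pictures are saved under pics/ and viewed, at most 10 in all, crops included, and the job is handed in when it is done.

Besides the shell and the picture viewer there is one more tool, called after "Call:" as name(argument=value, ...), one argument or row to a line, values as JSON. servo_tool: Moves the arm, as the interface text tells. Its arguments: {"type":"object","properties":{"commands":{"type":"array"},"squeeze":{"type":"number"}},"required":["commands"]}

```bash
ls; mkdir -p pics
python3 - <<'E'
from rig import *
import cv2,numpy as np
s=sense(); print(s)
for n in("scene","side"):
    c=capture(n); np.savez(f"{n}0.npz",**c); cv2.imwrite(f"pics/{n}0.png",c["pixels"][:,:,::-1])
    R=cv2.Rodrigues(np.array(c["rvec"]))[0]; print(n,c["fx"],c["cx"],c["cy"],"cam at",-R.T@np.array(c["tvec"]),"axis",R[2])
E
```

```text
pics
{'time_s': 0.0, 'joints': array([ 9.65571929e-01,  3.13466139e-01,  1.49842959e+00, -7.03326923e-06,
        1.33098168e+00, -2.23354224e-01]), 'dq': array([-0.00043544,  0.00058375,  0.00202938, -0.001567  , -0.00074445,
       -0.00102387]), 'tau': array([-3.50692553e-04, -4.12267900e+01, -2.59740347e+01, -1.77770071e-04,
        4.19085860e-03, -1.85671365e-05]), 'eef_pos': array([195.48978462, 486.97723992, 230.72963198]), 'ee_rot': array([-2.55455412e-04,  1.89776210e-01,  9.81827163e-01, -5.89408083e-04]), 'force': array([-0.14476023, -1.39113626, -0.087622  ]), 'wrist_torque': array([-0.05049637,  0.04603287,  0.01421644]), 'grip_force': 0.0, 'grip_width': 0.9994918562644242}
scene 414.81240774865006 259.5267220979066 199.7445288335445 cam at [ 757.93747903 -574.92122271  866.95184237] axis [-0.25833253  0.56405028 -0.7842905 ]
side 422.8994997178903 256.0323696653887 187.85650723947234 cam at [361.51602098 470.00167329 726.51465232] axis [ 0.21393922 -0.72056448 -0.65955807]
```

View pics/scene0.png

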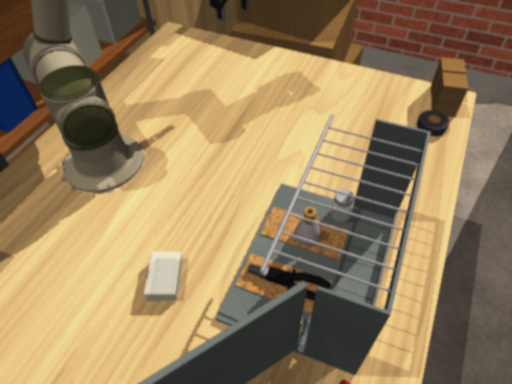

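View pics/side0.png

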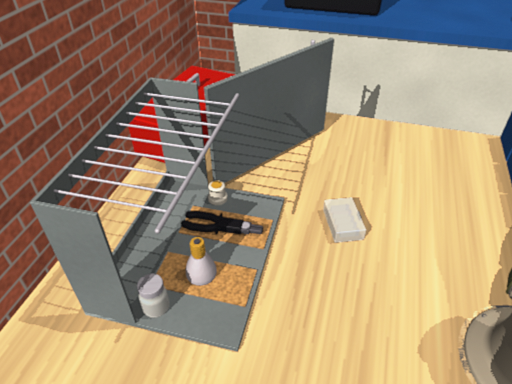

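The scene view shows the lamp's brass cap at (310,212), and the black pliers at (290,277) under the shelf. In the side view the lamp is on the left mat at (200,265) and the pliers are on the right mat at (220,222), jaws to the robot at (260,229). The jar is at (153,297), the socket at (217,190) and the fuse box at (345,220).

```bash
cat > h.py <<'E'
import numpy as np,cv2
from scipy.spatial.transform import Rotation as Ro
def cloud(c,T=None):
    z=c["z_map"].astype(float); v,u=np.indices(z.shape)
    P=np.stack([(u-c["cx"])/c["fx"]*z,(v-c["cy"])/c["fy"]*z,z],-1)
    if T is None:
        R=cv2.Rodrigues(np.array(c["rvec"]))[0]; W=(P-np.array(c["tvec"]).ravel())@R
    else: W=P@T[:3,:3].T+T[:3,3]
    W[z==0]=np.nan
    return W
def ray(c,u,v,h):
    R=cv2.Rodrigues(np.array(c["rvec"]))[0]; o=-R.T@np.array(c["tvec"]).ravel()
    d=np.array([(u-c["cx"])/c["fx"],(v-c["cy"])/c["fy"],1.])@R
    return o+d*(h-o[2])/d[2]
def hsv(c): return cv2.cvtColor(c["pixels"],cv2.COLOR_RGB2HSV)
E
python3 - <<'E'
from h import *
for n in("side","scene"):
    c=dict(np.load(n+"0.npz")); W=cloud(c); H=hsv(c).astype(int); h,s,v=[H[...,i] for i in range(3)]
    print(n)
    roi=(W[...,0]>350)&(W[...,0]<800)&(abs(W[...,1])<300)
    cork=roi&(s>110)&(h<25)&(abs(W[...,2]-15)<5)
    k,l,st,ce=cv2.connectedComponentsWithStats(cv2.morphologyEx(cork.astype(np.uint8),cv2.MORPH_CLOSE,np.ones((3,3))))
    for i in range(1,k):
        if st[i,4]>150:
            P=W[(l==i)&cork]; r=cv2.minAreaRect(P[:,:2].astype(np.float32)); print("cork",st[i],np.median(P[:,2]).round(1),r,cv2.boxPoints(r).round().tolist())
    dark=roi&(v<60)&(W[...,2]>16)&(W[...,2]<50)
    k,l,st,ce=cv2.connectedComponentsWithStats(dark.astype(np.uint8))
    for i in range(1,k):
        if st[i,4]>80:
            P=W[l==i]; print("dark",st[i],P.mean(0).round(1),P.min(0).round(),P.max(0).round(),cv2.minAreaRect(P[:,:2].astype(np.float32)))
    for nm,(a,b) in dict(brass=(80,125)).items():
        m=roi&(W[...,2]>a)&(W[...,2]<b)&(s>110)&(h<30); P=W[m]; print(nm,len(P),P.mean(0).round(1),P.min(0).round(),P.max(0).round())
    bar=roi&(W[...,2]>275)&(W[...,2]<300)&(s<60); P=W[bar]; print("bar z",np.median(P[:,2])); 
    fb=(W[...,2]>25)&(W[...,2]<45)&(W[...,0]>250)&(W[...,0]<480)&(abs(W[...,1])<350)&(s<60)&(v>120); P=W[fb]; 
    if len(P):print("fb",cv2.minAreaRect(P[:,:2].astype(np.float32)),P.mean(0))
c=dict(np.load("side0.npz"))
for u,v,h in[(160,228,285),(236,97,285),(240,348,12),(285,199,12),(84,312,0),(197,240,116),(153,281,88),(217,184,57)]: print(u,v,h,ray(c,u,v,h).round())
E
```

```text
side
cork [ 179  206   94   43 1231] 16.6 ((621.604736328125, -158.927978515625), (199.4435577392578, 94.56561279296875), 1.3997766971588135) [[521.0, -114.0], [523.0, -209.0], [722.0, -204.0], [720.0, -109.0]]
cork [ 157  252  100   55 2657] 16.6 ((617.1942749023438, -10.628898620605469), (200.57278442382812, 91.59700775146484), 1.3436559438705444) [[516.0, 33.0], [518.0, -59.0], [719.0, -54.0], [716.0, 38.0]]
dark [181 211  62  23 866] [ 649.5 -145.2   32.9] [ 580. -174.   16.] [ 720. -119.   42.] ((650.4876098632812, -147.33909606933594), (139.83680725097656, 52.199806213378906), 3.9233438968658447)
brass 244 [624.2 -13.6 103.9] [ 612. -290.   80.] [716.  65. 120.]
bar z 287.96295599525564
fb ((362.60888671875, -250.96743774414062), (71.8656997680664, 110.10137176513672), 23.993425369262695) [ 363.0600567  -244.55788835   35.77029736]
scene
cork [261 207  25  31 416] 14.7 ((536.1738891601562, -11.71780014038086), (36.414329528808594, 92.09246063232422), 1.784377098083496) [[517.0, 34.0], [519.0, -58.0], [556.0, -57.0], [553.0, 35.0]]
cork [284 216  16  18 167] 14.9 ((581.679748535
[... 1084 characters left out ...]
296371459961), 16.403079986572266)
dark [304 347  42  21 256] [ 759.5 -286.3   33.3] [ 718. -288.   16.] [ 800. -284.   50.] ((758.7813720703125, -286.3696594238281), (82.19156646728516, 2.2107350826263428), 1.8956369161605835)
brass 125 [630.1 -17.8 107.9] [614. -32.  80.] [705. 120. 120.]
bar z 286.5808379532674
fb ((364.92913818359375, -253.36199951171875), (72.10765075683594, 108.62152862548828), 23.609804153442383) [ 368.58808644 -255.51910601   34.16542148]
160 228 285 [613. 108. 285.]
236 97 285 [ 626. -279.  285.]
240 348 12 [500. 115.  12.]
285 199 12 [ 512. -290.   12.]
84 312 0 [819. 121.   0.]
197 240 116 [627. -20. 116.]
153 281 88 [679.  72.  88.]
217 184 57 [ 674. -250.   57.]
```

Run:
```python
import rig; print([n for n in dir(rig) if not n.startswith('_')], getattr(rig,'grip_depth',None))
from rig import *
from h import *
c=capture("wrist"); print(np.array(c["T_tool_cam"]).round(3).tolist(),c["fx"])
for n in("side","scene"):
    c=dict(np.load(n+"0.npz")); W=cloud(c);H=hsv(c).astype(int)
    m=(W[...,2]>24)&(W[...,2]<45)&(W[...,1]>-205)&(W[...,1]<-115)&(W[...,0]>515)&(W[...,0]<735); P=W[m]
    print(n,len(P),P.min(0).round(),P.max(0).round())
    for x in range(530,730,15):
        Q=P[(P[:,0]>=x)&(P[:,0]<x+15)]
        if len(Q)>5: print(x+7,len(Q),Q[:,1].min().round(),Q[:,1].max().round(),Q[:,2].mean().round())
    m=(W[...,2]>65)&(W[...,2]<118)&(abs(W[...,1]+15)<40)&(abs(W[...,0]-620)<50);P=W[m]
    for z in range(65,118,8):
        Q=P[abs(P[:,2]-z)<4]; print("lamp",z,len(Q),Q.min(0).round(),Q.max(0).round()) if len(Q) else 0
    for nm,(x,y) in dict(jar=(675,80),sock=(674,-250)).items():
        m=(W[...,2]>30)&(W[...,2]<95)&(abs(W[...,1]-y)<36)&(abs(W[...,0]-x)<40);P=W[m]; print(nm,len(P),P.min(0).round() if len(P) else 0,P.max(0).round() if len(P) else 0)
```

```text
['PlanningError', 'capture', 'finish_job', 'grip_depth', 'sense'] 18.700000000000003
[[-0.0, -0.947, -0.32, 81.739], [1.0, -0.0, 0.001, -1.053], [-0.001, -0.32, 0.947, -143.871], [0.0, 0.0, 0.0, 1.0]] 328.3409845503799
side 1102 [ 533. -178.   24.] [ 720. -119.   42.]
537 48 -169.0 -149.0 32.0
552 55 -169.0 -146.0 32.0
567 81 -171.0 -143.0 33.0
582 90 -172.0 -140.0 35.0
597 86 -171.0 -139.0 37.0
612 89 -170.0 -138.0 36.0
627 100 -170.0 -127.0 36.0
642 103 -177.0 -125.0 34.0
657 100 -178.0 -122.0 33.0
672 98 -176.0 -121.0 33.0
687 100 -174.0 -119.0 33.0
702 100 -174.0 -120.0 33.0
717 52 -168.0 -122.0 33.0
lamp 65 47 [606. -33.  65.] [642.   2.  69.]
lamp 73 91 [607. -33.  69.] [643.   1.  77.]
lamp 81 49 [610. -26.  77.] [638.  -1.  84.]
lamp 89 46 [612. -21.  85.] [637.  -4.  93.]
lamp 97 40 [612. -24.  93.] [638.  -4. 101.]
lamp 105 35 [613. -22. 101.] [636.  -5. 109.]
lamp 113 125 [612. -32. 109.] [639.  -4. 117.]
jar 972 [656.  55.  30.] [705. 104.  92.]
sock 341 [ 654. -286.   30.] [ 714. -225.   94.]
scene 964 [ 535. -178.   24.] [ 722. -121.   40.]
537 35 -169.0 -149.0 31.0
552 57 -169.0 -147.0 31.0
567 35 -171.0 -147.0 31.0
582 85 -172.0 -142.0 34.0
597 93 -171.0 -140.0 35.0
612 93 -170.0 -139.0 35.0
627 99 -169.0 -129.0 35.0
642 120 -176.0 -129.0 33.0
657 60 -161.0 -122.0 32.0
672 58 -171.0 -121.0 32.0
687 114 -178.0 -121.0 31.0
702 76 -177.0 -121.0 32.0
717 39 -141.0 -124.0 31.0
lamp 65 29 [608. -35.  65.] [646. -14.  69.]
lamp 73 58 [611. -36.  69.] [644. -10.  77.]
lamp 81 18 [620. -33.  77.] [640. -21.  84.]
lamp 89 17 [614. -31.  85.] [641. -14.  92.]
lamp 97 9 [617. -29.  94.] [640. -19. 101.]
lamp 105 34 [615. -32. 101.] [641. -16. 109.]
lamp 113 86 [614. -30. 109.] [640.  -4. 116.]
jar 445 [658.  52.  30.] [709. 104.  91.]
sock 9 [ 693. -286.   33.] [ 701. -237.   72.]
```

```bash
cat >> h.py <<'E'
def pose(az,lean,flip=0):
    a,l=np.radians([az,lean]); f=-1 if flip else 1
    z=np.array([np.sin(l)*np.cos(a),np.sin(l)*np.sin(a),-np.cos(l)]); y=f*np.array([-np.sin(a),np.cos(a),0])
    return np.stack([np.cross(y,z),y,z],1)
def cur(s):
    q=s["ee_rot"]; return Ro.from_quat([q[1],q[2],q[3],q[0]]).as_matrix()
def plan(s,R,*pts):
    """turn (6 deg units, tool axes) from present to R, then shifts (mm, tool axes of R) through pts"""
    C=cur(s); print("t",round(s["time_s"],2),"pos",s["eef_pos"].round(1),"j",s["joints"].round(2),"F",s["force"].round(1),"grip",round(float(s["grip_width"]),2),round(float(s["grip_force"])))
    print("turn",np.round(np.degrees(Ro.from_matrix(C.T@R).as_rotvec())/6,2))
    p=s["eef_pos"]
    for t in pts:
        d=R.T@(np.array(t,float)-p); print("to",t,"shift",d.round(1),"len",np.linalg.norm(d).round(),"screw-free rows>=",int(np.ceil(np.linalg.norm(d)/35))); p=np.array(t,float)
E
python3 - <<'E'
from rig import *; from h import *
R=pose(3.9,35); g=np.array([611.5,-154.4,21]); plan(sense(),R,g-170*R[:,2],g)
E
```

```text
t 0.15 pos [195.5 487.1 230.9] j [ 0.97  0.31  1.5   0.    1.33 -0.22] F [ 0.3 -0.4 -0.6] grip 1.0 0
turn [-1.32 -5.74 -4.16]
to [ 514.21780715 -161.03203457  160.25584753] shift [-183.8 -668.3  214.9] len 726.0 screw-free rows>= 21
to [ 611.5 -154.4   21. ] shift [ -0.   0. 170.] len 170.0 screw-free rows>= 5
```

Call:
servo_tool(
  commands=[
    [-1,[0,0,0],[-0.165,-0.7175,-0.52]],
    [-1,[0,0,0],[-0.165,-0.7175,-0.52]],
    [-1,[0,0,0],[-0.165,-0.7175,-0.52]],
    [-1,[0,0,0],[-0.165,-0.7175,-0.52]],
    [-1,[0,0,0],[-0.165,-0.7175,-0.52]],
    [-1,[0,0,0],[-0.165,-0.7175,-0.52]],
    [-1,[0,0,0],[-0.165,-0.7175,-0.52]],
    [-1,[0,0,0],[-0.165,-0.7175,-0.52]],
  ],
  squeeze=80,
)

```text
time_s: 0.82
eef_pos: [195.4, 487.4, 231.4]
ee_rot: [0.303, -0.034, 0.952, 0.011]
force: [1.4, 0.0, -0.7]
grip_width: 1.0
grip_force: 0.0
```

Call:
servo_tool(
  commands=[
    [-1,[-0.00835,-0.0304,0.00977],[0,0,0]],
    [-1,[-0.00835,-0.0304,0.00977],[0,0,0]],
    [-1,[-0.00835,-0.0304,0.00977],[0,0,0]],
    [-1,[-0.00835,-0.0304,0.00977],[0,0,0]],
    [-1,[-0.00835,-0.0304,0.00977],[0,0,0]],
    [-1,[-0.00835,-0.0304,0.00977],[0,0,0]],
    [-1,[-0.00835,-0.0304,0.00977],[0,0,0]],
    [-1,[-0.00835,-0.0304,0.00977],[0,0,0]],
    [-1,[-0.00835,-0.0304,0.00977],[0,0,0]],
    [-1,[-0.00835,-0.0304,0.00977],[0,0,0]],
  ],
)

```text
time_s: 1.65
eef_pos: [338.2, 196.2, 199.4]
ee_rot: [0.301, -0.032, 0.953, 0.01]
force: [0.3, 0.8, -0.3]
grip_width: 0.998
grip_force: 0.0
```

Run:
```python
from rig import *; from h import *
R=pose(3.9,35); g=np.array([611.5,-154.4,21]); plan(sense(),R,g-170*R[:,2],g)
```

```text
t 1.65 pos [338.2 196.2 199.4] j [ 0.32 -0.21  2.27 -0.3   0.5  -1.1 ] F [ 0.3  0.8 -0.3] grip 1.0 0
turn [ 0.    0.01 -0.  ]
to [ 514.21780715 -161.03203457  160.25584753] shift [-101.5 -368.4  118.9] len 400.0 screw-free rows>= 12
to [ 611.5 -154.4   21. ] shift [ -0.   0. 170.] len 170.0 screw-free rows>= 5
```

Call:
servo_tool(
  commands=[
    [-1,[-0.0078,-0.0283,0.00915],[0,0,0]],
    [-1,[-0.0078,-0.0283,0.00915],[0,0,0]],
    [-1,[-0.0078,-0.0283,0.00915],[0,0,0]],
    [-1,[-0.0078,-0.0283,0.00915],[0,0,0]],
    [-1,[-0.0078,-0.0283,0.00915],[0,0,0]],
    [-1,[-0.0078,-0.0283,0.00915],[0,0,0]],
    [-1,[-0.0078,-0.0283,0.00915],[0,0,0]],
    [-1,[-0.0078,-0.0283,0.00915],[0,0,0]],
    [-1,[-0.0078,-0.0283,0.00915],[0,0,0]],
    [-1,[-0.0078,-0.0283,0.00915],[0,0,0]],
  ],
)

```text
time_s: 2.48
eef_pos: [458.6, -46.4, 170.5]
ee_rot: [0.297, -0.033, 0.954, 0.011]
force: [0.4, 1.0, 0.9]
grip_width: 0.997
grip_force: 0.0
```

Call:
servo_tool(
  commands=[
    [-1,[-0.0078,-0.0283,0.00915],[0,0,0]],
    [-1,[-0.0078,-0.0283,0.00915],[0,0,0]],
    [-1,[-0.0078,-0.0283,0.00915],[0,0,0]],
    [-1,[0,0,0],[0,0,0]],
    [-1,[0,0,0],[0,0,0]],
  ],
)

```text
time_s: 2.9
eef_pos: [498.9, -127.8, 160.6]
ee_rot: [0.296, -0.032, 0.954, 0.011]
force: [-0.1, 0.4, -1.1]
grip_width: 0.998
grip_force: 0.0
```

Run:
```python
from rig import *; from h import *
R=pose(3.9,35); g=np.array([611.5,-154.4,21]); s=sense(); plan(s,R,g-60*R[:,2],g)
c=capture("wrist"); cv2.imwrite("pics/w1.png",c["pixels"][:,:,::-1])
T=np.eye(4);T[:3,:3]=cur(s);T[:3,3]=s["eef_pos"]; W=cloud(c,T@np.array(c["T_tool_cam"]))
m=(W[...,2]>24)&(W[...,2]<45)&(W[...,1]>-205)&(W[...,1]<-115)&(W[...,0]>515)&(W[...,0]<735); P=W[m]
print(len(P),P.min(0).round(),P.max(0).round())
for x in range(530,730,15):
    Q=P[(P[:,0]>=x)&(P[:,0]<x+15)]
    if len(Q)>5: print(x+7,len(Q),Q[:,1].min().round(),Q[:,1].max().round(),Q[:,2].mean().round())
```

```text
t 2.9 pos [ 498.9 -127.8  160.6] j [-0.68  0.14  2.05  0.74  0.61 -2.87] F [-0.1  0.4 -1.1] grip 1.0 0
turn [ 0.02 -0.08 -0.01]
to [ 577.1651084  -156.74071808   70.14912266] shift [-10.5 -34.2 117.7] len 123.0 screw-free rows>= 4
to [ 611.5 -154.4   21. ] shift [ 0.  0. 60.] len 60.0 screw-free rows>= 2
3802 [ 533. -179.   24.] [ 718. -120.   40.]
537 389 -170.0 -151.0 31.0
552 306 -170.0 -149.0 33.0
567 458 -173.0 -144.0 34.0
582 430 -172.0 -142.0 37.0
597 313 -171.0 -141.0 38.0
612 287 -170.0 -140.0 38.0
627 386 -175.0 -129.0 36.0
642 248 -178.0 -127.0 35.0
657 263 -179.0 -123.0 34.0
672 220 -179.0 -122.0 34.0
687 209 -178.0 -120.0 34.0
702 219 -178.0 -122.0 33.0
717 74 -170.0 -125.0 34.0
```

View pics/w1.png

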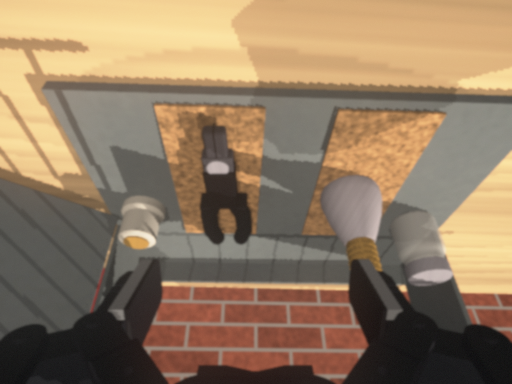

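The wrist view shows the pliers at (222,185) on the right mat, jaws outward, and confirms the earlier position. It also shows joint 6 at its limit, so I need the half-turned tool. I'll fit a quick kinematic model to choose reachable tool orientations.

```bash
cat > kin.py <<'E'
from h import *
from scipy.optimize import least_squares
E=lambda ax,a: Ro.from_euler(ax,a).as_matrix()
def fk(p,q):
    a1,d,h,a2,e,L4,dw,L6=p; R=E('z',q[0]); x=R@[a1,d,h]; R=R@E('y',q[1]); x=x+R@[0,0,a2]
    R=R@E('y',q[2]); x=x+R@[e,0,L4]; R=R@E('z',S4*q[3]); x=x+R@[0,dw,0]; R=R@E('y',q[4]); x=x+R@[0,0,L6]
    return x,R@E('z',S6*q[5]+B6)
S4,S6,B6=1,1,0
LO=np.array([-2.94,-.97,.19,-1.23,.02,-2.88]);HI=np.array([2.94,2.17,2.56,4.37,3.11,2.88])
def ik(p,x,R,q0,lim=True):
    f=lambda q:np.r_[(fk(p,q)[0]-x)/100,Ro.from_matrix(fk(p,q)[1].T@R).as_rotvec()]
    r=least_squares(f,np.clip(q0,LO+.01,HI-.01),bounds=(LO,HI)) if lim else least_squares(f,q0)
    return r.x,np.abs(r.fun).max()
E
python3 - <<'E'
import kin; from kin import *
from rig import sense
s=sense(); Q=[[.96557,.31347,1.49843,0,1.33098,-.22335],[0.32,-0.21,2.27,-0.3,0.5,-1.1],s["joints"]]
X=[[195.49,486.98,230.7],[338.2,196.2,199.4],s["eef_pos"]]
Rs=[Ro.from_quat([.18978,.98183,-.0006,-.00026]).as_matrix(),Ro.from_quat([-.032,.953,.01,.301]).as_matrix(),cur(s)]
p0=[0,0,300,350,0,350,0,200]
for kin.S4 in(1,-1):
  for kin.S6 in(1,-1):
    D=[fk(p0,q)[1].T@R for q,R in zip(Q,Rs)]
    print(kin.S4,kin.S6,[Ro.from_matrix(d).as_rotvec().round(2).tolist() for d in D])
E
```

```text
1 1 [[0.0, 0.0, 1.57], [-0.0, 0.0, 1.57], [0.0, -0.0, 1.57]]
1 -1 [[0.0, 0.0, 1.12], [0.0, 0.0, -0.63], [0.0, -0.0, 2.12]]
-1 1 [[0.0, 0.0, 1.57], [0.28, 0.1, 1.04], [0.55, -0.98, 2.64]]
-1 -1 [[0.0, 0.0, 1.12], [0.22, -0.21, -1.15], [-0.8, 0.8, -2.67]]
```

```bash
sed -i 's/S4,S6,B6=1,1,0/S4,S6,B6=1,1,np.pi\/2/' kin.py
cat >> kin.py <<'E'
import json,os
def fit():
    D=json.load(open("samples.json"))
    f=lambda p:np.r_[np.ravel([fk(p,q)[0]-np.array(x) for q,x in D]),(p-P0)*1e-3]
    P0=np.array([0,0,300,350,0,350,0,200.]); r=least_squares(f,P0); return r.x,np.abs(f(r.x)[:3*len(D)]).max()
def log(s):
    D=json.load(open("samples.json")) if os.path.exists("samples.json") else []
    D.append([list(map(float,s["joints"])),list(map(float,s["eef_pos"]))]); json.dump(D,open("samples.json","w"))
def reach(p,x,R,tries=30,seed=0):
    "all joint solutions inside the ranges"
    g=np.random.default_rng(seed); out=[]
    for _ in range(tries):
        q,e=ik(p,np.array(x,float),R,g.uniform(np.maximum(LO,[-1.5,-.9,.3,-1.2,.1,-2.8]),np.minimum(HI,[1.5,1.5,2.5,4.3,2.6,2.8])))
        if e<.01 and not any(np.abs(q-o).max()<.05 for o in out): out.append(q)
    return out
E
python3 - <<'E'
from kin import *
from rig import sense
s=sense()
json.dump([[[.96557,.31347,1.49843,0,1.33098,-.22335],[195.49,486.98,230.7]],[[0.32,-0.21,2.27,-0.3,0.5,-1.1],[338.2,196.2,199.4]]],open("samples.json","w")); log(s)
p,e=fit(); print(p.round(1),e)
for nm,x in dict(pick=(611.5,-154.4,21),pre=(514,-161,160),placeL=(617,-11,22),preL=(517,-11,160),lay=(380,325,10)).items():
  for l,az in ((35,40),(-35,40)) if nm=="lay" else ((35,3.9),):
    for fl in(0,1):
        print(nm,l,fl,[q.round(2).tolist() for q in reach(p,x,pose(az,l,fl))])
E
```

```text
[ -5.3 113.9 203.7 440.6  40.3 402.8   2.4 256.8] 0.022615274283367626
pick 35 0 []
pick 35 1 [[-0.58, 0.61, 1.83, 1.09, 0.4, -0.04]]
pre 35 0 []
pre 35 1 [[-0.73, 0.2, 1.99, 0.76, 0.64, 0.23]]
placeL 35 0 []
placeL 35 1 [[-0.29, 0.58, 1.89, 1.17, 0.22, 0.12]]
preL 35 0 [[-0.37, 0.13, 2.08, 0.61, 0.44, -2.5]]
preL 35 1 [[-0.37, 0.13, 2.08, 0.61, 0.44, 0.64]]
lay 35 0 [[0.39, 0.46, 2.22, 2.2, 0.22, 2.25]]
lay 35 1 [[0.39, 0.46, 2.22, 2.2, 0.22, -0.89]]
lay -35 0 [[0.52, 0.87, 1.32, -0.1, 1.56, -1.71]]
lay -35 1 [[0.52, 0.87, 1.32, -0.1, 1.56, 1.43]]
```

Run:
```python
from kin import *
p,e=fit()
for l in(30,35,40):
  for nm,x,az in(("pick",(611.5,-154.4,21),3.9),("pull",(480,-154,60),3.9),("lampL",(635,-17,79),1.4),("lampR",(630,-161,79),1.4),("placeL",(617,-11,22),1.4),("pullL",(480,-11,60),1.4)):
    print(l,nm,[q.round(2).tolist() for q in reach(p,x,pose(az,l,1),12)])
l=32
for x in((400,330),(450,360),(500,380),(560,400)):
  for az in(-30,0,30,60,90,120):
    A=reach(p,(*x,8),pose(az,l,1),12); B=[reach(p,(*x,8),pose(az,-l,f),12) for f in(0,1)]
    print(x,az,[q.round(1).tolist() for q in A],"|",[q.round(1).tolist() for b in B for q in b])
```

```text
30 pick [[-0.55, 0.62, 1.77, 0.78, 0.43, 0.29]]
30 pull [[-0.74, 0.35, 2.11, 0.91, 0.47, -0.01]]
30 lampL [[-0.27, 0.51, 1.76, 0.38, 0.4, 0.96]]
30 lampR [[-0.54, 0.54, 1.69, 0.57, 0.52, 0.57]]
30 placeL [[-0.27, 0.58, 1.83, 0.59, 0.26, 0.74]]
30 pullL [[-0.37, 0.29, 2.2, 0.89, 0.25, 0.35]]
35 pick [[-0.58, 0.61, 1.83, 1.09, 0.4, -0.04]]
35 pull [[-0.77, 0.35, 2.16, 1.18, 0.48, -0.31]]
35 lampL [[-0.28, 0.5, 1.82, 0.64, 0.29, 0.7]]
35 lampR [[-0.56, 0.53, 1.75, 0.81, 0.45, 0.32]]
35 placeL [[-0.28, 0.58, 1.89, 1.15, 0.19, 0.18]]
35 pullL [[-0.39, 0.29, 2.26, 1.48, 0.24, -0.26]]
40 pick [[-0.6, 0.62, 1.88, 1.43, 0.41, -0.39]]
40 pull [[-0.81, 0.36, 2.21, 1.43, 0.52, -0.58]]
40 lampL [[-0.29, 0.49, 1.88, 1.13, 0.22, 0.2]]
40 lampR [[-0.58, 0.53, 1.81, 1.11, 0.42, 0.01]]
40 placeL [[-0.29, 0.59, 1.95, 1.88, 0.21, -0.56]]
40 pullL [[-0.41, 0.3, 2.32, 1.98, 0.3, -0.78]]
(400, 330) -30 [[0.7, 0.6, 1.8, -0.9, 0.7, -2.8]] | [[0.3, 0.8, 1.6, 0.4, 1.3, -1.0], [0.3, 0.8, 1.6, 0.4, 1.3, 2.2]]
(400, 330) 0 [] | [[0.4, 0.8, 1.4, 0.2, 1.5, -1.3], [0.4, 0.8, 1.4, 0.2, 1.5, 1.9]]
(400, 330) 30 [[0.5,
[... 1770 characters left out ...]
, 0.9, 1.3, -0.6, 1.2, 0.5]]
(560, 400) -30 [] | [[0.3, 1.1, 0.9, 0.4, 1.6, -0.8], [0.3, 1.1, 0.9, 0.4, 1.6, 2.3]]
(560, 400) 0 [[0.6, 0.8, 1.5, -0.7, 0.5, 2.7]] | [[0.4, 1.2, 0.6, 0.2, 1.9, -1.2], [0.4, 1.2, 0.6, 0.2, 1.9, 2.0]]
(560, 400) 30 [[0.4, 0.7, 1.6, 0.2, 0.2, 1.3]] | [[0.5, 1.3, 0.4, -0.0, 2.0, -1.6], [0.5, 1.3, 0.4, -0.0, 2.0, 1.5]]
(560, 400) 60 [[0.3, 0.7, 1.6, 0.8, 0.5, 0.2]] | [[0.5, 1.3, 0.5, -0.3, 1.9, -2.1], [0.5, 1.3, 0.5, -0.3, 1.9, 1.0]]
(560, 400) 90 [[0.3, 0.8, 1.4, 0.7, 0.9, -0.2]] | [[0.6, 1.1, 0.7, -0.4, 1.6, -2.5], [0.6, 1.1, 0.7, -0.4, 1.6, 0.7]]
(560, 400) 120 [[0.3, 0.9, 1.2, 0.6, 1.3, -0.5]] | [[0.6, 1.0, 1.0, -0.6, 1.2, -2.8], [0.6, 1.0, 1.0, -0.6, 1.2, 0.4]]
```

Call:
servo_tool(
  commands=[
    [-1,[0,0,0],[0,0,1]],
    [-1,[0,0,0],[0,0,1]],
    [-1,[0,0,0],[0,0,1]],
    [-1,[0,0,0],[0,0,1]],
    [-1,[0,0,0],[0,0,1]],
    [-1,[0,0,0],[0,0,1]],
    [-1,[0,0,0],[0,0,1]],
    [-1,[0,0,0],[0,0,1]],
    [-1,[0,0,0],[0,0,1]],
    [-1,[0,0,0],[0,0,1]],
  ],
)

```text
time_s: 3.78
eef_pos: [498.5, -125.5, 161.4]
ee_rot: [0.251, 0.45, 0.842, 0.159]
force: [-1.0, -0.3, 1.3]
grip_width: 1.002
grip_force: 0.0
```

Call:
servo_tool(
  commands=[
    [-1,[0,0,0],[0,0,1]],
    [-1,[0,0,0],[0,0,1]],
    [-1,[0,0,0],[0,0,1]],
    [-1,[0,0,0],[0,0,1]],
    [-1,[0,0,0],[0,0,1]],
    [-1,[0,0,0],[0,0,1]],
    [-1,[0,0,0],[0,0,1]],
    [-1,[0,0,0],[0,0,1]],
    [-1,[0,0,0],[0,0,1]],
    [-1,[0,0,0],[0,0,1]],
  ],
)

```text
time_s: 4.62
eef_pos: [498.5, -125.5, 161.4]
ee_rot: [0.138, 0.811, 0.504, 0.263]
force: [0.0, 0.7, 0.6]
grip_width: 1.002
grip_force: 0.0
```

Call:
servo_tool(
  commands=[
    [-1,[0,0,0],[0,0,1]],
    [-1,[0,0,0],[0,0,1]],
    [-1,[0,0,0],[0,0,1]],
    [-1,[0,0,0],[0,0,1]],
    [-1,[0,0,0],[0,0,1]],
    [-1,[0,0,0],[0,0,1]],
    [-1,[0,0,0],[0,0,1]],
    [-1,[0,0,0],[0,0,1]],
    [-1,[0,0,0],[0,0,1]],
    [-1,[0,0,0],[0,0,1]],
  ],
)

```text
time_s: 5.45
eef_pos: [498.5, -125.5, 161.3]
ee_rot: [-0.012, 0.954, 0.031, 0.297]
force: [-0.1, 0.3, -0.2]
grip_width: 1.004
grip_force: 0.0
```

Run:
```python
from rig import *; from kin import *
s=sense(); log(s)
R=pose(3.9,30,1); g=np.array([611,-154.8,21.5]); plan(s,R,g-80*R[:,2],g)
```

```text
t 5.45 pos [ 498.5 -125.5  161.3] j [-0.68  0.14  2.06  0.74  0.61  0.28] F [-0.1  0.3 -0.2] grip 1.0 0
turn [-0.03 -0.76 -0.03]
to [ 571.09262885 -157.52061163   90.7820323 ] shift [25.6 36.9 96.2] len 106.0 screw-free rows>= 4
to [ 611.  -154.8   21.5] shift [ 0.  0. 80.] len 80.0 screw-free rows>= 3
```

Call:
servo_tool(
  commands=[
    [-1,[0,0,0],[-0.03,-0.76,-0.03]],
    [-1,[0.0051,0.0074,0.0192],[0,0,0]],
    [-1,[0.0051,0.0074,0.0192],[0,0,0]],
    [-1,[0.0051,0.0074,0.0192],[0,0,0]],
    [-1,[0.0051,0.0074,0.0192],[0,0,0]],
    [-1,[0.0051,0.0074,0.0192],[0,0,0]],
    [-1,[0,0,0.02],[0,0,0]],
    [-1,[0,0,0.02],[0,0,0]],
    [-1,[0,0,0.01],[0,0,0]],
    [-1,[0,0,0],[0,0,0]],
  ],
)

```text
time_s: 6.28
eef_pos: [596.0, -155.8, 46.0]
ee_rot: [-0.009, 0.966, 0.035, 0.257]
force: [-0.3, -0.2, -0.2]
grip_width: 0.998
grip_force: 0.0
```

Run:
```python
from rig import *; from kin import *
s=sense(); log(s)
R=pose(3.9,30,1); g=np.array([611,-154.8,21.5]); plan(s,R,g)
```

```text
t 6.28 pos [ 596.  -155.8   46. ] j [-0.57  0.55  1.8   0.73  0.46  0.32] F [-0.3 -0.2 -0.2] grip 1.0 0
turn [-0.01  0.02  0.04]
to [ 611.  -154.8   21.5] shift [ 0.8  0.  28.8] len 29.0 screw-free rows>= 1
```

Call:
servo_tool(
  commands=[
    [-1,[0.0004,0,0.0144],[0,0,0]],
    [-1,[0.0004,0,0.0144],[0,0,0]],
    [-1,[0,0,0],[0,0,0]],
    [1,[0,0,0],[0,0,0]],
    [1,[0,0,0],[0,0,0]],
    [1,[0,0,0],[0,0,0]],
    [1,[0,0,0],[0,0,0]],
    [1,[0,0,0],[0,0,0]],
    [1,[0,0,0],[0,0,0]],
    [1,[0,0,0],[0,0,0]],
  ],
  squeeze=80,
)

```text
time_s: 7.12
eef_pos: [611.6, -156.6, 24.1]
ee_rot: [-0.008, 0.965, 0.035, 0.259]
force: [-4.5, 1.1, 8.7]
grip_width: 0.328
grip_force: 80.1
```

Call:
servo_tool(
  commands=[
    [1,[0,0,0],[0,0,0]],
    [1,[0,0,0],[0,0,0]],
    [1,[0,0,0],[0,0,0]],
  ],
)

```text
time_s: 7.37
eef_pos: [611.6, -156.6, 24.1]
ee_rot: [-0.008, 0.965, 0.035, 0.259]
force: [-5.2, 0.2, 7.7]
grip_width: 0.325
grip_force: 80.1
```

Run:
```python
from rig import *; from kin import *
s=sense(); log(s); R=pose(3.9,30,1)
p=s["eef_pos"]; plan(s,R,p+[0,0,30],p+[-145,0,50],(450,100,100),(450,340,100),(450,340,30))
P,e=fit(); print(P.round(1),e)
for x,az in(((470,-100,90),20),((450,0,100),45),((450,100,100),68),((450,200,100),90),((450,340,8),90)):
    print(x,az,[q.round(2).tolist() for q in reach(P,x,pose(az,30,1),12)])
```

```text
t 7.37 pos [ 611.6 -156.6   24.1] j [-0.56  0.61  1.77  0.77  0.43  0.28] F [-5.2  0.2  7.7] grip 0.33 80
turn [ 0.01 -0.01  0.04]
to [ 611.6050732  -156.60110145   54.11668622] shift [ 15.   0. -26.] len 30.0 screw-free rows>= 1
to [ 466.6050732  -156.60110145   74.11668622] shift [-115.3   -9.9  -89.7] len 146.0 screw-free rows>= 5
to (450, 100, 100) shift [  13.7 -257.1  -22. ] len 258.0 screw-free rows>= 8
to (450, 340, 100) shift [  14.1 -239.4    8.2] len 240.0 screw-free rows>= 7
to (450, 340, 30) shift [-35.    0.   60.6] len 70.0 screw-free rows>= 2
[ -2.9 114.3 203.6 439.9  40.9 400.6   2.1 256.4] 0.3097630984019588
(470, -100, 90) 20 [[-0.7, 0.26, 2.12, 0.8, 0.65, -0.11]]
(450, 0, 100) 45 [[-0.57, 0.23, 2.13, 0.74, 0.81, -0.31]]
(450, 100, 100) 68 [[-0.34, 0.29, 2.04, 0.68, 0.91, -0.41]]
(450, 200, 100) 90 [[-0.1, 0.38, 1.89, 0.62, 1.02, -0.47]]
(450, 340, 8) 90 [[0.2, 0.62, 1.81, 0.79, 0.76, -0.4]]
```

Call:
servo_tool(
  commands=[
    [1,[0.0075,0,-0.013],[0,0,0]],
    [1,[0.0075,0,-0.013],[0,0,0]],
    [1,[-0.023,-0.002,-0.018],[0,0,0]],
    [1,[-0.023,-0.002,-0.018],[0,0,0]],
    [1,[-0.023,-0.002,-0.018],[0,0,0]],
    [1,[-0.023,-0.002,-0.018],[0,0,0]],
    [1,[-0.023,-0.002,-0.018],[0,0,0]],
    [1,[0,0,0],[0,0,0]],
  ],
)

```text
time_s: 8.03
eef_pos: [462.9, -155.6, 73.3]
ee_rot: [-0.008, 0.966, 0.034, 0.258]
force: [0.2, 0.5, -3.4]
grip_width: 0.331
grip_force: 79.7
```

```bash
cat >> h.py <<'E'
def rows(s,R,x,n,g):
    "straight line with even turning, n rows in tool axes"
    C=cur(s); rv=Ro.from_matrix(C.T@R).as_rotvec(); d=(np.array(x)-s["eef_pos"])/n; t=np.degrees(rv)/6/n
    print("turn/row",t.round(3)); out=[]
    for i in range(n):
        Ci=C@Ro.from_rotvec(rv*i/n).as_matrix(); out.append([g,(Ci.T@d/1000).round(4).tolist(),t.round(3).tolist()])
    for k in range(0,n,10): print(out[k:k+10])
E
python3 - <<'E'
from rig import *; from kin import *
s=sense(); log(s); plan(s,cur(s)); rows(s,pose(90,30,1),(450,340,100),16,1)
E
```

```text
t 8.03 pos [ 462.9 -155.6   73.3] j [-0.77  0.29  2.14  0.87  0.51 -0.  ] F [ 0.2  0.5 -3.4] grip 0.33 80
turn [0. 0. 0.]
turn/row [ 0.448  0.001 -0.776]
[[1, [0.002, -0.031, -0.0008], [0.448, 0.001, -0.776]], [1, [0.0045, -0.0307, 0.0006], [0.448, 0.001, -0.776]], [1, [0.007, -0.0302, 0.0021], [0.448, 0.001, -0.776]], [1, [0.0094, -0.0294, 0.0035], [0.448, 0.001, -0.776]], [1, [0.0118, -0.0283, 0.0048], [0.448, 0.001, -0.776]], [1, [0.014, -0.027, 0.0061], [0.448, 0.001, -0.776]], [1, [0.0161, -0.0255, 0.0074], [0.448, 0.001, -0.776]], [1, [0.0181, -0.0237, 0.0085], [0.448, 0.001, -0.776]], [1, [0.02, -0.0217, 0.0096], [0.448, 0.001, -0.776]], [1, [0.0217, -0.0195, 0.0105], [0.448, 0.001, -0.776]]]
[[1, [0.0232, -0.0172, 0.0114], [0.448, 0.001, -0.776]], [1, [0.0245, -0.0147, 0.0122], [0.448, 0.001, -0.776]], [1, [0.0255, -0.0121, 0.0128], [0.448, 0.001, -0.776]], [1, [0.0264, -0.0094, 0.0133], [0.448, 0.001, -0.776]], [1, [0.0271, -0.0066, 0.0137], [0.448, 0.001, -0.776]], [1, [0.0275, -0.0037, 0.0139], [0.448, 0.001, -0.776]]]
```

Call:
servo_tool(
  commands=[
    [1,[0.002,-0.031,-0.0008],[0.448,0.001,-0.776]],
    [1,[0.0045,-0.0307,0.0006],[0.448,0.001,-0.776]],
    [1,[0.007,-0.0302,0.0021],[0.448,0.001,-0.776]],
    [1,[0.0094,-0.0294,0.0035],[0.448,0.001,-0.776]],
    [1,[0.0118,-0.0283,0.0048],[0.448,0.001,-0.776]],
    [1,[0.014,-0.027,0.0061],[0.448,0.001,-0.776]],
    [1,[0.0161,-0.0255,0.0074],[0.448,0.001,-0.776]],
    [1,[0.0181,-0.0237,0.0085],[0.448,0.001,-0.776]],
    [1,[0.02,-0.0217,0.0096],[0.448,0.001,-0.776]],
    [1,[0.0217,-0.0195,0.0105],[0.448,0.001,-0.776]],
  ],
)

```text
time_s: 8.87
eef_pos: [457.7, 154.8, 89.9]
ee_rot: [-0.124, 0.845, 0.469, 0.226]
force: [0.5, 0.1, -2.6]
grip_width: 0.329
grip_force: 79.7
```

Call:
servo_tool(
  commands=[
    [1,[0.0232,-0.0172,0.0114],[0.448,0.001,-0.776]],
    [1,[0.0245,-0.0147,0.0122],[0.448,0.001,-0.776]],
    [1,[0.0255,-0.0121,0.0128],[0.448,0.001,-0.776]],
    [1,[0.0264,-0.0094,0.0133],[0.448,0.001,-0.776]],
    [1,[0.0271,-0.0066,0.0137],[0.448,0.001,-0.776]],
    [1,[0.0275,-0.0037,0.0139],[0.448,0.001,-0.776]],
    [1,[0,0,0],[0,0,0]],
    [1,[0,0,0],[0,0,0]],
  ],
)

```text
time_s: 9.53
eef_pos: [452.5, 340.2, 99.1]
ee_rot: [-0.182, 0.682, 0.684, 0.182]
force: [-1.1, -0.3, -1.6]
grip_width: 0.332
grip_force: 79.9
```

Run:
```python
from rig import *; from kin import *
s=sense(); log(s); plan(s,pose(90,30,1),(450,340,30),(450,340,11))
c=capture("side");W=cloud(c); cv2.imwrite("pics/s2.png",c["pixels"][:,:,::-1])
```

```text
t 9.53 pos [452.5 340.2  99.1] j [ 0.21  0.46  1.77  0.66  0.92 -0.21] F [-1.1 -0.3 -1.6] grip 0.33 80
turn [-0.01  0.02  0.03]
to (450, 340, 30) shift [-34.7  -2.5  59.8] len 69.0 screw-free rows>= 2
to (450, 340, 11) shift [-9.5  0.  16.5] len 19.0 screw-free rows>= 1
```

View pics/s2.png

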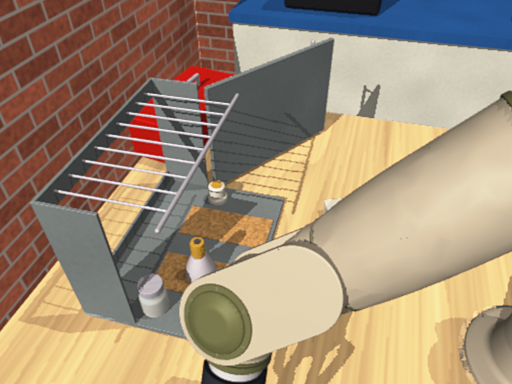

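Call:
servo_tool(
  commands=[
    [1,[-0.0116,-0.0008,0.02],[0,0,0]],
    [1,[-0.0116,-0.0008,0.02],[0,0,0]],
    [1,[-0.0116,-0.0008,0.02],[0,0,0]],
    [1,[-0.0025,0,0.0043],[0,0,0]],
    [1,[-0.0025,0,0.0043],[0,0,0]],
    [1,[-0.0022,0,0.0038],[0,0,0]],
    [1,[-0.0018,0,0.003],[0,0,0]],
    [1,[0,0,0],[0,0,0]],
  ],
)

```text
time_s: 10.25
eef_pos: [450.9, 338.7, 12.5]
ee_rot: [-0.182, 0.683, 0.684, 0.183]
force: [0.3, -0.1, -2.3]
grip_width: 0.328
grip_force: 79.8
```

Run:
```python
from rig import *; from kin import *
s=sense(); log(s); plan(s,pose(90,30,1),(452,340,9))
```

```text
t 10.25 pos [450.9 338.7  12.5] j [ 0.2   0.61  1.81  0.78  0.76 -0.39] F [ 0.3 -0.1 -2.3] grip 0.33 80
turn [0.01 0.01 0.02]
to (452, 340, 9) shift [-0.6  1.1  3.7] len 4.0 screw-free rows>= 1
```

Call:
servo_tool(
  commands=[
    [1,[-0.0015,0,0.0026],[0,0,0]],
    [1,[0,0,0],[0,0,0]],
    [-1,[0,0,0],[0,0,0]],
    [-1,[0,0,0],[0,0,0]],
    [-1,[0,0,0],[0,0,0]],
    [-1,[0,0,0],[0,0,0]],
    [-1,[0,0,-0.02],[0,0,0]],
    [-1,[0,0,-0.04],[0,0,0]],
    [-1,[0,0,-0.04],[0,0,0]],
    [-1,[0,0,0],[0,0,0]],
  ],
)

```text
time_s: 11.08
eef_pos: [453.5, 287.3, 101.5]
ee_rot: [-0.179, 0.682, 0.684, 0.186]
force: [1.1, -0.5, 0.1]
grip_width: 0.999
grip_force: 0.0
```

Run:
```python
from rig import *; from kin import *
s=sense(); log(s); plan(s,cur(s))
c=capture("wrist"); cv2.imwrite("pics/w2.png",c["pixels"][:,:,::-1])
T=np.eye(4);T[:3,:3]=cur(s);T[:3,3]=s["eef_pos"]; W=cloud(c,T@np.array(c["T_tool_cam"]))
m=(W[...,2]>8)&(W[...,2]<32)&(W[...,1]>225)&(W[...,1]<480)&(abs(W[...,0]-450)<60); P=W[m]
print(len(P),P.min(0).round(),P.max(0).round())
for y in range(250,470,15):
    Q=P[(P[:,1]>=y)&(P[:,1]<y+15)]
    if len(Q)>5: print(y+7,len(Q),Q[:,0].min().round(),Q[:,0].max().round(),Q[:,2].max().round())
# lamp move
a=pose(1.4,30,1); g=np.array([626,-17.5,15+80])+18.7*a[:,2]; print("lamp tcp",g)
rows(s,a,g-[125,0,0]+[0,0,40],18,-1)
P,e=fit(); print(e,[q.round(2).tolist() for q in reach(P,g-[125,0,-40],a,12)])
```

```text
t 11.08 pos [453.5 287.3 101.5] j [ 0.1   0.42  1.83  0.66  0.94 -0.32] F [ 1.1 -0.5  0.1] grip 1.0 0
turn [0. 0. 0.]
9311 [421. 261.   8.] [479. 449.  26.]
257 127 441.0 461.0 20.0
272 566 441.0 461.0 21.0
287 609 438.0 465.0 23.0
302 776 436.0 465.0 25.0
317 795 436.0 465.0 25.0
332 765 436.0 466.0 25.0
347 725 435.0 466.0 25.0
362 986 426.0 475.0 26.0
377 871 423.0 478.0 22.0
392 805 422.0 479.0 22.0
407 781 422.0 479.0 23.0
422 780 421.0 479.0 22.0
437 691 424.0 477.0 22.0
452 34 430.0 470.0 20.0
lamp tcp [635.34720893 -17.27155913  78.80532495]
turn/row [-0.406 -0.004  0.712]
[[-1, [-0.0142, 0.0032, -0.0093], [-0.406, -0.004, 0.712]], [-1, [-0.0139, 0.0046, -0.0091], [-0.406, -0.004, 0.712]], [-1, [-0.0135, 0.006, -0.0088], [-0.406, -0.004, 0.712]], [-1, [-0.013, 0.0074, -0.0086], [-0.406, -0.004, 0.712]], [-1, [-0.0124, 0.0087, -0.0082], [-0.406, -0.004, 0.712]], [-1, [-0.0117, 0.0099, -0.0078], [-0.406, -0.004, 0.712]], [-1, [-0.0109, 0.0111, -0.0074], [-0.406, -0.004, 0.712]], [-1, [-0.0101, 0.0122, -0.0069], [-0.406, -0.004, 0.712]], [-1, [-0.0091, 0.0132, -0.0063], [-0.406, -0.004, 0.712]], [-1, [-0.0081, 0.0141, -0.0057], [-0.406, -0.004, 0.712]]]
[[-1, [-0.007, 0.0149, -0.0051], [-0.406, -0.004, 0.712]], [-1, [-0.0059, 0.0156, -0.0045], [-0.406, -0.004, 0.712]], [-1, [-0.0047, 0.0161, -0.0038], [-0.406, -0.004, 0.712]], [-1, [-0.0035, 0.0166, -0.0031], [-0.406, -0.004, 0.712]], [-1, [-0.0023, 0.0169, -0.0024], [-0.406, -0.004, 0.712]], [-1, [-0.001, 0.0171, -0.0016], [-0.406, -0.004, 0.712]], [-1, [0.0003, 0.0172, -0.0009], [-0.406, -0.004, 0.712]], [-1, [0.0016, 0.0172, -0.0002], [-0.406, -0.004, 0.712]]]
0.38366002595182636 [[-0.36, 0.21, 2.08, 0.5, 0.41, 0.77]]
```

View pics/w2.png

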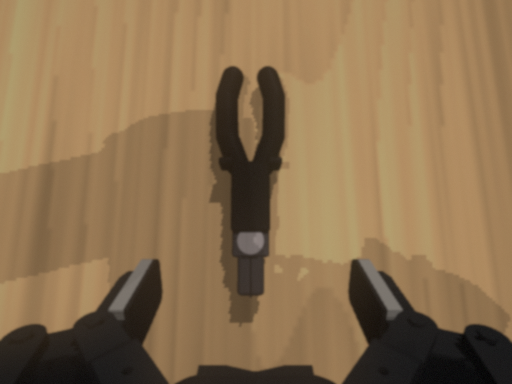

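The wrist view shows the pliers flat on the bench, straight along y, with their middle at pixel (250,190), about world (451,337). Next is the lamp.

Call:
servo_tool(
  commands=[
    [-1,[-0.0142,0.0032,-0.0093],[-0.406,-0.004,0.712]],
    [-1,[-0.0139,0.0046,-0.0091],[-0.406,-0.004,0.712]],
    [-1,[-0.0135,0.006,-0.0088],[-0.406,-0.004,0.712]],
    [-1,[-0.013,0.0074,-0.0086],[-0.406,-0.004,0.712]],
    [-1,[-0.0124,0.0087,-0.0082],[-0.406,-0.004,0.712]],
    [-1,[-0.0117,0.0099,-0.0078],[-0.406,-0.004,0.712]],
    [-1,[-0.0109,0.0111,-0.0074],[-0.406,-0.004,0.712]],
    [-1,[-0.0101,0.0122,-0.0069],[-0.406,-0.004,0.712]],
    [-1,[-0.0091,0.0132,-0.0063],[-0.406,-0.004,0.712]],
    [-1,[-0.0081,0.0141,-0.0057],[-0.406,-0.004,0.712]],
  ],
)

```text
time_s: 11.97
eef_pos: [482.3, 119.5, 104.8]
ee_rot: [-0.09, 0.907, 0.336, 0.239]
force: [1.1, 0.8, -0.2]
grip_width: 1.002
grip_force: 0.0
```

Call:
servo_tool(
  commands=[
    [-1,[-0.007,0.0149,-0.0051],[-0.406,-0.004,0.712]],
    [-1,[-0.0059,0.0156,-0.0045],[-0.406,-0.004,0.712]],
    [-1,[-0.0047,0.0161,-0.0038],[-0.406,-0.004,0.712]],
    [-1,[-0.0035,0.0166,-0.0031],[-0.406,-0.004,0.712]],
    [-1,[-0.0023,0.0169,-0.0024],[-0.406,-0.004,0.712]],
    [-1,[-0.001,0.0171,-0.0016],[-0.406,-0.004,0.712]],
    [-1,[0.0003,0.0172,-0.0009],[-0.406,-0.004,0.712]],
    [-1,[0.0016,0.0172,-0.0002],[-0.406,-0.004,0.712]],
    [-1,[0,0,0],[0,0,0]],
    [-1,[0,0,0],[0,0,0]],
  ],
)

```text
time_s: 12.8
eef_pos: [508.0, -14.7, 112.5]
ee_rot: [-0.004, 0.967, 0.014, 0.254]
force: [-0.6, -0.7, -0.2]
grip_width: 0.998
grip_force: 0.0
```

Run:
```python
from rig import *; from kin import *
s=sense(); log(s); R=pose(1.4,30,1)
c=capture("wrist")
T=np.eye(4);T[:3,:3]=cur(s);T[:3,3]=s["eef_pos"]; W=cloud(c,T@np.array(c["T_tool_cam"]))
m=(W[...,2]>60)&(W[...,2]<120)&(abs(W[...,1]+15)<40)&(abs(W[...,0]-620)<50); P=W[m]
for z in range(64,120,8):
    Q=P[abs(P[:,2]-z)<4]; print("lamp",z,len(Q),Q.min(0).round(),Q.max(0).round()) if len(Q) else 0
g=np.array([626,-17.5,95])+18.7*R[:,2]
plan(s,R,g-70*R[:,2],g)
```

```text
lamp 64 683 [604. -40.  60.] [638.   4.  68.]
lamp 72 683 [607. -37.  68.] [637.   1.  76.]
lamp 80 391 [611. -33.  76.] [631.  -2.  84.]
lamp 88 271 [612. -32.  84.] [626.  -4.  92.]
lamp 96 338 [612. -32.  92.] [625.  -4. 100.]
lamp 104 287 [612. -32. 100.] [626.  -4. 108.]
lamp 112 1550 [612. -32. 108.] [640.  -4. 116.]
t 12.8 pos [508.  -14.7 112.5] j [-0.36  0.22  2.08  0.49  0.4   0.77] F [-0.6 -0.7 -0.2] grip 1.0 0
turn [-0.02  0.1   0.05]
to [600.35765679 -18.12668537 139.42710321] shift [93.3  5.7 22.8] len 96.0 screw-free rows>= 3
to [635.34720893 -17.27155913  78.80532495] shift [-0. -0. 70.] len 70.0 screw-free rows>= 2
```

Call:
servo_tool(
  commands=[
    [-1,[-0.0083,0,0.0144],[-0.02,0.1,0.05]],
    [-1,[-0.0083,0,0.0144],[0,0,0]],
    [-1,[0.022,0.0012,0.0127],[0,0,0]],
    [-1,[0.022,0.0012,0.0127],[0,0,0]],
    [-1,[0.022,0.0012,0.0127],[0,0,0]],
    [-1,[0.022,0.0012,0.0127],[0,0,0]],
    [-1,[0.022,0.0012,0.0127],[0,0,0]],
    [-1,[0,0,0],[0,0,0]],
  ],
)

```text
time_s: 13.52
eef_pos: [638.3, -18.0, 80.2]
ee_rot: [-0.003, 0.965, 0.012, 0.26]
force: [-1.1, -0.6, 0.3]
grip_width: 1.0
grip_force: 0.0
```

Run:
```python
from rig import *; from kin import *
s=sense(); log(s); R=pose(1.4,30,1); g=np.array([626,-18,95])+18.7*R[:,2]
plan(s,R,g)
```

```text
t 13.52 pos [638.3 -18.   80.2] j [-0.27  0.51  1.75  0.38  0.4   0.96] F [-1.1 -0.6  0.3] grip 1.0 0
turn [ 0.01 -0.03  0.01]
to [635.34720893 -17.77155913  78.80532495] shift [-3.3 -0.3 -0.2] len 3.0 screw-free rows>= 1
```

Call:
servo_tool(
  commands=[
    [-1,[-0.0033,0,0],[0,0,0]],
    [1,[0,0,0],[0,0,0]],
    [1,[0,0,0],[0,0,0]],
    [1,[0,0,0],[0,0,0]],
    [1,[0,0,0],[0,0,0]],
    [1,[0,0,0],[0,0,0]],
    [1,[0,0,0],[0,0,0]],
    [1,[0,0,0],[0,0,0]],
    [1,[0,0,0],[0,0,0]],
    [1,[0,0,0],[0,0,0]],
  ],
  squeeze=40,
)

```text
time_s: 14.35
eef_pos: [632.6, -18.6, 79.0]
ee_rot: [-0.003, 0.966, 0.011, 0.26]
force: [-2.7, 2.5, 5.1]
grip_width: 0.308
grip_force: 40.8
```

Run:
```python
from rig import *; from kin import *
s=sense(); log(s); R=cur(s); p=s["eef_pos"]; d=np.array([621.2-626,-161+18,0])
plan(s,R,p+[0,0,12],p+[-45,0,12],p+[-45,0,12]+d,p+[0,0,12]+d,p+d+[0,0,1])
```

```text
t 14.35 pos [632.6 -18.6  79. ] j [-0.27  0.5   1.77  0.39  0.39  0.95] F [-2.7  2.5  5.1] grip 0.31 41
turn [0. 0. 0.]
to [632.59802599 -18.5552938   90.98655188] shift [  6.    0.  -10.4] len 12.0 screw-free rows>= 1
to [587.59802599 -18.5552938   90.98655188] shift [-38.9  -1.  -22.6] len 45.0 screw-free rows>= 2
to [ 582.79802599 -161.5552938    90.98655188] shift [ -6.9 142.9  -3.9] len 143.0 screw-free rows>= 5
to [ 627.79802599 -161.5552938    90.98655188] shift [38.9  1.  22.6] len 45.0 screw-free rows>= 2
to [ 627.79802599 -161.5552938    79.98655188] shift [-5.5 -0.   9.5] len 11.0 screw-free rows>= 1
```

Call:
servo_tool(
  commands=[
    [1,[0.003,0,-0.0052],[0,0,0]],
    [1,[0.003,0,-0.0052],[0,0,0]],
    [1,[-0.00086,0.01786,-0.0005],[0,0,0]],
    [1,[-0.00086,0.01786,-0.0005],[0,0,0]],
    [1,[-0.00086,0.01786,-0.0005],[0,0,0]],
    [1,[-0.00086,0.01786,-0.0005],[0,0,0]],
    [1,[-0.00086,0.01786,-0.0005],[0,0,0]],
    [1,[-0.00086,0.01786,-0.0005],[0,0,0]],
    [1,[-0.00086,0.01786,-0.0005],[0,0,0]],
    [1,[-0.00086,0.01786,-0.0005],[0,0,0]],
  ],
)

```text
time_s: 15.18
eef_pos: [627.4, -162.7, 90.9]
ee_rot: [-0.003, 0.966, 0.01, 0.259]
force: [-0.4, -0.3, -1.2]
grip_width: 0.306
grip_force: 39.9
```

Call:
servo_tool(
  commands=[
    [1,[0,0,0],[0,0,0]],
    [1,[0,0,0],[0,0,0]],
  ],
)

```text
time_s: 15.35
eef_pos: [627.4, -162.3, 90.7]
ee_rot: [-0.003, 0.966, 0.01, 0.259]
force: [0.3, 0.0, -2.1]
grip_width: 0.305
grip_force: 39.8
```

Run:
```python
from rig import *; from kin import *
s=sense(); log(s); plan(s,pose(1.4,30,1),(628,-161.5,81))
c=capture("side");W=cloud(c); cv2.imwrite("pics/s3.png",c["pixels"][:,:,::-1])
c=capture("scene");W=cloud(c);m=(W[...,2]>40)&(W[...,2]<140)&(abs(W[...,1]+161)<50)&(abs(W[...,0]-620)<50); P=W[m]
print(len(P),[ (z,P[abs(P[:,2]-z)<4].min(0).round().tolist(),P[abs(P[:,2]-z)<4].max(0).round().tolist()) for z in range(44,136,10) if (abs(P[:,2]-z)<4).any()])
```

```text
t 15.35 pos [ 627.4 -162.3   90.7] j [-0.54  0.52  1.69  0.55  0.54  0.59] F [ 0.3  0.  -2.1] grip 0.31 40
turn [ 0.02 -0.01 -0.03]
to (628, -161.5, 81) shift [-4.3 -0.8  8.7] len 10.0 screw-free rows>= 1
846 [(44, [593.0, -193.0, 40.0], [653.0, -147.0, 48.0]), (54, [594.0, -190.0, 50.0], [652.0, -146.0, 58.0]), (64, [598.0, -187.0, 60.0], [648.0, -145.0, 68.0]), (74, [604.0, -185.0, 70.0], [644.0, -147.0, 78.0]), (84, [623.0, -182.0, 80.0], [640.0, -151.0, 88.0]), (94, [619.0, -187.0, 90.0], [636.0, -162.0, 97.0]), (104, [613.0, -189.0, 100.0], [636.0, -134.0, 108.0]), (114, [605.0, -188.0, 110.0], [636.0, -136.0, 118.0]), (124, [595.0, -189.0, 120.0], [636.0, -142.0, 128.0]), (134, [595.0, -207.0, 130.0], [619.0, -121.0, 138.0])]
```

View pics/s3.png

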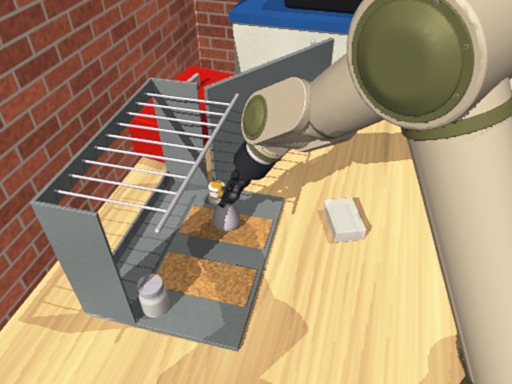

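The side view shows the lamp upright, hanging just above the right mat at (228,215), with the jar and socket untouched. I'll lower it, release and back out.

Call:
servo_tool(
  commands=[
    [1,[-0.0022,-0.0003,0.0033],[0,0,0]],
    [1,[-0.0022,-0.0003,0.0033],[0,0,0]],
    [1,[-0.0019,0,0.0033],[0,0,0]],
    [1,[0,0,0],[0,0,0]],
    [1,[0,0,0],[0,0,0]],
  ],
)

```text
time_s: 15.87
eef_pos: [627.2, -160.6, 78.8]
ee_rot: [-0.003, 0.966, 0.011, 0.26]
force: [-0.1, 1.8, 1.6]
grip_width: 0.301
grip_force: 40.6
```

Run:
```python
from rig import *; from kin import *
s=sense(); log(s); plan(s,pose(1.4,30,1),(628,-161.5,79.5))
```

```text
t 15.87 pos [ 627.2 -160.6   78.8] j [-0.54  0.54  1.7   0.57  0.51  0.56] F [-0.1  1.8  1.6] grip 0.3 41
turn [ 0.01 -0.02 -0.02]
to (628, -161.5, 79.5) shift [ 1.   0.9 -0.2] len 1.0 screw-free rows>= 1
```

Call:
servo_tool(
  commands=[
    [-0.2,[0,0,0],[0,0,0]],
    [-0.2,[0,0,0],[0,0,0]],
    [-0.2,[0,0,0],[0,0,0]],
    [-0.2,[0,0,0],[0,0,0]],
    [-0.2,[-0.0087,0,-0.005],[0,0,0]],
    [-0.2,[-0.0173,0,-0.01],[0,0,0]],
    [-0.2,[-0.026,0,-0.015],[0,0,0]],
    [-0.2,[-0.026,0,-0.015],[0,0,0]],
    [-0.2,[-0.026,0,-0.015],[0,0,0]],
    [-1,[-0.0087,0,-0.005],[0,0,0]],
  ],
)

```text
time_s: 16.7
eef_pos: [494.1, -163.3, 78.1]
ee_rot: [-0.003, 0.966, 0.01, 0.259]
force: [0.2, 0.2, -0.0]
grip_width: 0.726
grip_force: 0.0
```

Run:
```python
from rig import *; from kin import *
s=sense(); log(s); plan(s,cur(s))
c=capture("wrist")
T=np.eye(4);T[:3,:3]=cur(s);T[:3,3]=s["eef_pos"]; W=cloud(c,T@np.array(c["T_tool_cam"]))
m=(W[...,2]>30)&(W[...,2]<120)&(abs(W[...,1]+161)<45)&(abs(W[...,0]-620)<50); P=W[m]
for z in range(40,120,12):
    Q=P[abs(P[:,2]-z)<4]; print("lamp",z,len(Q),Q.min(0).round(),Q.max(0).round()) if len(Q) else 0
# regrip: lean away (fingers point to -y). 
R=pose(-90,30,1); P_,e=fit()
g=np.array([450.8,337-4,10.5]); 
for x,az in ((s["eef_pos"]+[0,0,60],1.4),((480,-20,150),-30),((460,150,180),-60),((450,300,150),-80),(g-100*R[:,2],-90),(g,-90)):
    print(np.round(x),az,[q.round(2).tolist() for q in reach(P_,x,pose(az,30,1),12)])
```

```text
t 16.7 pos [ 494.1 -163.3   78.1] j [-0.72  0.33  2.06  0.81  0.48  0.15] F [ 0.2  0.2 -0. ] grip 0.73 0
turn [0. 0. 0.]
lamp 40 751 [ 591. -192.   36.] [ 629. -132.   44.]
lamp 52 1006 [ 594. -188.   48.] [ 630. -135.   56.]
lamp 64 978 [ 599. -184.   60.] [ 629. -139.   68.]
lamp 76 971 [ 603. -179.   72.] [ 627. -145.   80.]
lamp 88 484 [ 607. -176.   84.] [ 622. -148.   92.]
lamp 100 584 [ 607. -176.   96.] [ 622. -148.  104.]
lamp 112 704 [ 607. -175.  108.] [ 617. -149.  116.]
[ 494. -163.  138.] 1.4 [[-0.72, 0.21, 2.01, 0.63, 0.62, 0.36]]
[480 -20 150] -30 [[-0.2, 0.13, 2.07, -0.36, 0.47, 2.18]]
[460 150 180] -60 []
[450 300 150] -80 [[0.59, 0.59, 1.39, -0.48, 1.41, -2.59]]
[451. 383.  97.] -90 [[0.68, 0.81, 1.15, -0.4, 1.54, -2.38]]
[451. 333.  10.] -90 [[0.62, 0.85, 1.32, -0.44, 1.31, -2.34]]
```

```bash
cat >> kin.py <<'E'
def jrows(p,qa,qb,n,g,show=4):
    "rows of tool-axis steps along a joint-space line (cosine-free, even)"
    F=[fk(p,qa+(qb-qa)*i/n) for i in range(n+1)]; out=[]
    for (x0,R0),(x1,R1) in zip(F,F[1:]):
        out.append([g,(R0.T@(x1-x0)/1000).round(4).tolist(),(np.degrees(Ro.from_matrix(R0.T@R1).as_rotvec())/6).round(3).tolist()])
    print("max",np.abs([o[1] for o in out]).max(),np.abs([o[2] for o in out]).max())
    for i in range(0,n+1,show): print(i,F[i][0].round(),"zdir",F[i][1][:,2].round(2))
    for k in range(0,n,10): print(json.dumps(out[k:k+10]))
E
python3 - <<'E'
from rig import *; from kin import *
s=sense(); p,e=fit(); R=pose(-90,30,1); g=np.array([450.8,328,10.])
q=min(reach(p,g-100*R[:,2],R,12),key=lambda q:abs(q[5]+2.38)); print(q.round(2))
jrows(p,s["joints"],q,30,-1)
E
```

```text
[ 0.67  0.8   1.16 -0.4   1.53 -2.38]
max 0.0215 1.576
0 [ 494. -164.   78.] zdir [ 0.5   0.01 -0.87]
4 [532. -75.  75.] zdir [ 0.41  0.17 -0.9 ]
8 [547.  13.  69.] zdir [ 0.26  0.25 -0.93]
12 [545.  93.  64.] zdir [ 0.09  0.24 -0.97]
16 [532. 164.  61.] zdir [-0.06  0.14 -0.99]
20 [513. 227.  63.] zdir [-0.14 -0.03 -0.99]
24 [492. 287.  71.] zdir [-0.14 -0.23 -0.96]
28 [466. 347.  86.] zdir [-0.06 -0.42 -0.91]
[[-1, [0.0104, -0.0215, 0.0068], [0.442, -0.118, -1.576]], [-1, [0.0125, -0.0199, 0.0069], [0.44, -0.098, -1.574]], [-1, [0.0143, -0.018, 0.0071], [0.438, -0.078, -1.571]], [-1, [0.0159, -0.0159, 0.0072], [0.435, -0.06, -1.567]], [-1, [0.0172, -0.0136, 0.0072], [0.432, -0.044, -1.563]], [-1, [0.0182, -0.0112, 0.0072], [0.428, -0.028, -1.558]], [-1, [0.019, -0.0087, 0.0071], [0.425, -0.013, -1.553]], [-1, [0.0194, -0.0062, 0.007], [0.423, 0.001, -1.547]], [-1, [0.0195, -0.0036, 0.0068], [0.42, 0.014, -1.54]], [-1, [0.0193, -0.001, 0.0065], [0.418, 0.027, -1.532]]]
[[-1, [0.0188, 0.0014, 0.0061], [0.417, 0.039, -1.523]], [-1, [0.0181, 0.0038, 0.0057], [0.417, 0.051, -1.513]], [-
[... 315 characters left out ...]
35, -1.436]], [-1, [0.0066, 0.0149, 0.0009], [0.425, 0.153, -1.419]], [-1, [0.0046, 0.0154, -0.0001], [0.426, 0.172, -1.401]]]
[[-1, [0.0026, 0.0157, -0.0011], [0.427, 0.192, -1.383]], [-1, [0.0006, 0.0158, -0.0021], [0.426, 0.213, -1.363]], [-1, [-0.0013, 0.0156, -0.0032], [0.424, 0.236, -1.342]], [-1, [-0.0031, 0.0151, -0.0044], [0.42, 0.26, -1.32]], [-1, [-0.0048, 0.0145, -0.0055], [0.414, 0.284, -1.297]], [-1, [-0.0062, 0.0138, -0.0067], [0.406, 0.31, -1.273]], [-1, [-0.0075, 0.0129, -0.008], [0.396, 0.335, -1.248]], [-1, [-0.0086, 0.0119, -0.0092], [0.383, 0.361, -1.222]], [-1, [-0.0095, 0.0109, -0.0105], [0.367, 0.387, -1.195]], [-1, [-0.0102, 0.0099, -0.0118], [0.349, 0.412, -1.168]]]
```

Run:
```python
from rig import *; from kin import *
s=sense(); p,e=fit(); R=pose(90,-30,1); g=np.array([450.8,328,10.])
q=min(reach(p,g-100*R[:,2],R,12),key=lambda q:abs(q[5]-.76)); print(q.round(2))
jrows(p,s["joints"],q,20,-1)
```

```text
[ 0.67  0.8   1.16 -0.4   1.53  0.76]
max 0.0324 0.864
0 [ 494. -164.   78.] zdir [ 0.5   0.01 -0.87]
4 [542. -30.  72.] zdir [ 0.34  0.22 -0.92]
8 [545.  93.  64.] zdir [ 0.09  0.24 -0.97]
12 [523. 196.  61.] zdir [-0.11  0.06 -0.99]
16 [492. 287.  71.] zdir [-0.14 -0.23 -0.96]
20 [451. 378.  97.] zdir [ 0.   -0.5  -0.87]
[[-1, [0.0151, -0.0324, 0.0099], [0.646, -0.22, -0.864]], [-1, [0.0149, -0.0313, 0.0103], [0.609, -0.274, -0.858]], [-1, [0.0148, -0.0301, 0.0106], [0.568, -0.326, -0.85]], [-1, [0.0148, -0.0288, 0.0106], [0.523, -0.376, -0.84]], [-1, [0.0149, -0.0274, 0.0105], [0.474, -0.424, -0.827]], [-1, [0.0151, -0.0259, 0.0101], [0.421, -0.469, -0.812]], [-1, [0.0154, -0.0244, 0.0096], [0.365, -0.511, -0.795]], [-1, [0.0158, -0.0229, 0.0088], [0.305, -0.549, -0.774]], [-1, [0.0162, -0.0215, 0.0077], [0.243, -0.584, -0.751]], [-1, [0.0167, -0.0201, 0.0064], [0.178, -0.614, -0.724]]]
[[-1, [0.0171, -0.0187, 0.0049], [0.111, -0.641, -0.694]], [-1, [0.0176, -0.0175, 0.0032], [0.043, -0.662, -0.66]], [-1, [0.018, -0.0164, 0.0012], [-0.026, -0.679, -0.623]], [-1, [0.0183, -0.0154, -0.001], [-0.096, -0.691, -0.582]], [-1, [0.0185, -0.0147, -0.0033], [-0.165, -0.697, -0.537]], [-1, [0.0186, -0.014, -0.0058], [-0.233, -0.698, -0.489]], [-1, [0.0186, -0.0136, -0.0085], [-0.3, -0.694, -0.437]], [-1, [0.0183, -0.0133, -0.0112], [-0.363, -0.684, -0.382]], [-1, [0.0178, -0.0133, -0.014], [-0.424, -0.668, -0.324]], [-1, [0.017, -0.0133, -0.0169], [-0.481, -0.647, -0.262]]]
```

Call:
servo_tool(
  commands=[
    [-1,[0.0125,0,-0.0217],[0,0,0]],
    [-1,[0.0125,0,-0.0217],[0,0,0]],
    [-1,[0,0,0],[0,0,0]],
  ],
)

```text
time_s: 17.0
eef_pos: [498.9, -165.4, 133.1]
ee_rot: [-0.0, 0.965, 0.011, 0.262]
force: [0.8, -1.2, -0.0]
grip_width: 1.0
grip_force: 0.0
```

Call:
servo_tool(
  commands=[
    [-1,[0.0151,-0.0324,0.0099],[0.646,-0.22,-0.864]],
    [-1,[0.0149,-0.0313,0.0103],[0.609,-0.274,-0.858]],
    [-1,[0.0148,-0.0301,0.0106],[0.568,-0.326,-0.85]],
    [-1,[0.0148,-0.0288,0.0106],[0.523,-0.376,-0.84]],
    [-1,[0.0149,-0.0274,0.0105],[0.474,-0.424,-0.827]],
    [-1,[0.0151,-0.0259,0.0101],[0.421,-0.469,-0.812]],
    [-1,[0.0154,-0.0244,0.0096],[0.365,-0.511,-0.795]],
    [-1,[0.0158,-0.0229,0.0088],[0.305,-0.549,-0.774]],
    [-1,[0.0162,-0.0215,0.0077],[0.243,-0.584,-0.751]],
    [-1,[0.0167,-0.0201,0.0064],[0.178,-0.614,-0.724]],
  ],
)

```text
time_s: 17.83
eef_pos: [538.4, 148.3, 111.2]
ee_rot: [-0.081, 0.879, 0.47, 0.028]
force: [-0.1, 0.0, -0.5]
grip_width: 1.003
grip_force: 0.0
```

Call:
servo_tool(
  commands=[
    [-1,[0.0171,-0.0187,0.0049],[0.111,-0.641,-0.694]],
    [-1,[0.0176,-0.0175,0.0032],[0.043,-0.662,-0.66]],
    [-1,[0.018,-0.0164,0.0012],[-0.026,-0.679,-0.623]],
    [-1,[0.0183,-0.0154,-0.001],[-0.096,-0.691,-0.582]],
    [-1,[0.0185,-0.0147,-0.0033],[-0.165,-0.697,-0.537]],
    [-1,[0.0186,-0.014,-0.0058],[-0.233,-0.698,-0.489]],
    [-1,[0.0186,-0.0136,-0.0085],[-0.3,-0.694,-0.437]],
    [-1,[0.0183,-0.0133,-0.0112],[-0.363,-0.684,-0.382]],
    [-1,[0.0178,-0.0133,-0.014],[-0.424,-0.668,-0.324]],
    [-1,[0.017,-0.0133,-0.0169],[-0.481,-0.647,-0.262]],
  ],
)

```text
time_s: 18.67
eef_pos: [452.6, 379.3, 146.0]
ee_rot: [0.186, 0.682, 0.684, -0.183]
force: [0.7, 0.7, -0.0]
grip_width: 1.001
grip_force: 0.0
```

Run:
```python
from rig import *; from kin import *
s=sense(); log(s); R=pose(90,-30,1); g=np.array([450.8,328,10.])
plan(s,R,g-100*R[:,2],g)
```

```text
t 18.67 pos [452.6 379.3 146. ] j [ 0.67  0.76  1.11 -0.41  1.61  0.72] F [ 0.7  0.7 -0. ] grip 1.0 0
turn [0.05 0.04 0.02]
to [450.8        378.          96.60254038] shift [23.6 -1.8 43.4] len 49.0 screw-free rows>= 2
to [450.8 328.   10. ] shift [ -0.   0. 100.] len 100.0 screw-free rows>= 3
```

Call:
servo_tool(
  commands=[
    [-1,[0,0,0],[0,0,-1]],
    [-1,[0,0,0],[0,0,-1]],
    [-1,[0,0,0],[0,0,-1]],
    [-1,[0,0,0],[0,0,-1]],
    [-1,[0,0,0],[0,0,-1]],
    [-1,[0,0,0],[0,0,-1]],
    [-1,[0,0,0],[0,0,-1]],
    [-1,[0,0,0],[0,0,-1]],
    [-1,[0,0,0],[0,0,-1]],
    [-1,[0,0,0],[0,0,-1]],
  ],
)

```text
time_s: 19.5
eef_pos: [453.0, 378.2, 145.6]
ee_rot: [0.067, 0.247, 0.934, -0.25]
force: [-0.1, 0.9, 0.4]
grip_width: 0.998
grip_force: 0.0
```

Call:
servo_tool(
  commands=[
    [-1,[0,0,0],[0,0,-1]],
    [-1,[0,0,0],[0,0,-1]],
    [-1,[0,0,0],[0,0,-1]],
    [-1,[0,0,0],[0,0,-1]],
    [-1,[0,0,0],[0,0,-1]],
    [-1,[0,0,0],[0,0,-1]],
    [-1,[0,0,0],[0,0,-1]],
    [-1,[0,0,0],[0,0,-1]],
    [-1,[0,0,0],[0,0,-1]],
    [-1,[0,0,0],[0,0,-1]],
  ],
)

```text
time_s: 20.33
eef_pos: [452.9, 378.2, 145.7]
ee_rot: [-0.067, -0.253, 0.932, -0.25]
force: [-0.3, -0.7, 0.2]
grip_width: 1.002
grip_force: 0.0
```

Call:
servo_tool(
  commands=[
    [-1,[0,0,0],[0,0,-1]],
    [-1,[0,0,0],[0,0,-1]],
    [-1,[0,0,0],[0,0,-1]],
    [-1,[0,0,0],[0,0,-1]],
    [-1,[0,0,0],[0,0,-1]],
    [-1,[0,0,0],[0,0,-1]],
    [-1,[0,0,0],[0,0,-1]],
    [-1,[0,0,0],[0,0,-1]],
    [-1,[0,0,0],[0,0,-1]],
    [-1,[0,0,0],[0,0,-1]],
  ],
)

```text
time_s: 21.17
eef_pos: [453.0, 378.2, 145.7]
ee_rot: [0.183, 0.685, -0.681, 0.183]
force: [-0.9, -0.2, -0.1]
grip_width: 0.999
grip_force: 0.0
```

Run:
```python
from rig import *; from kin import *
s=sense(); log(s); R=pose(90,-30,0); g=np.array([450.8,328,10.])
plan(s,R,g-100*R[:,2],g-35*R[:,2],g)
```

```text
t 21.17 pos [453.  378.2 145.7] j [ 0.67  0.75  1.12 -0.41  1.61 -2.43] F [-0.9 -0.2 -0.1] grip 1.0 0
turn [-0.02 -0.01  0.06]
to [450.8        378.          96.60254038] shift [-24.4   2.2  42.6] len 49.0 screw-free rows>= 2
to [450.8        345.5         40.31088913] shift [ 0. -0. 65.] len 65.0 screw-free rows>= 2
to [450.8 328.   10. ] shift [-0. -0. 35.] len 35.0 screw-free rows>= 2
```

Call:
servo_tool(
  commands=[
    [-1,[-0.0122,0.0011,0.0213],[-0.02,-0.01,0.06]],
    [-1,[-0.0122,0.0011,0.0213],[0,0,0]],
    [-1,[0,0,0.0325],[0,0,0]],
    [-1,[0,0,0.0325],[0,0,0]],
    [-1,[0,0,0],[0,0,0]],
  ],
)

```text
time_s: 21.58
eef_pos: [448.6, 341.9, 35.4]
ee_rot: [-0.187, -0.681, 0.684, -0.182]
force: [-0.5, -0.9, -2.3]
grip_width: 0.999
grip_force: 0.0
```

Run:
```python
from rig import *; from kin import *
s=sense(); log(s); R=pose(90,-30,0); g=np.array([450.8,328,10.])
plan(s,R,g)
```

```text
t 21.58 pos [448.6 341.9  35.4] j [ 0.63  0.83  1.3  -0.42  1.37 -2.35] F [-0.5 -0.9 -2.3] grip 1.0 0
turn [ 0.07 -0.05 -0.03]
to [450.8 328.   10. ] shift [-0.6 -2.2 28.9] len 29.0 screw-free rows>= 1
```

Call:
servo_tool(
  commands=[
    [-1,[0,-0.0011,0.0144],[0,0,0]],
    [-1,[0,-0.0011,0.0144],[0,0,0]],
    [-1,[0,0,0],[0,0,0]],
    [1,[0,0,0],[0,0,0]],
    [1,[0,0,0],[0,0,0]],
    [1,[0,0,0],[0,0,0]],
    [1,[0,0,0],[0,0,0]],
    [1,[0,0,0],[0,0,0]],
    [1,[0,0,0],[0,0,0]],
    [1,[0,0,0],[0,0,0]],
  ],
  squeeze=90,
)

```text
time_s: 22.42
eef_pos: [453.3, 331.2, 17.2]
ee_rot: [-0.182, -0.681, 0.685, -0.184]
force: [-1.7, 2.4, 6.6]
grip_width: 0.315
grip_force: 88.3
```

Call:
servo_tool(
  commands=[
    [1,[0,0,0],[0,0,0]],
    [1,[0,0,0],[0,0,0]],
    [1,[0,0,0],[0,0,0]],
  ],
)

```text
time_s: 22.67
eef_pos: [453.3, 331.2, 17.2]
ee_rot: [-0.182, -0.681, 0.685, -0.184]
force: [-1.2, 3.3, 5.9]
grip_width: 0.313
grip_force: 88.3
```

Run:
```python
from rig import *; from kin import *
s=sense(); log(s); plan(s,pose(90,-30,0),s["eef_pos"]+[0,0,190]); p,e=fit(); print(e)
u=s["eef_pos"]+[0,0,190]
# lifted joints, then spun by +pi on j6
q=min(reach(p,u,cur(s),20),key=lambda q:abs(q-s["joints"]).max()); print(q.round(2))
q2=q.copy(); q2[5]+=np.pi
# goal: level pliers in front of the left mat, above z
Rg=pose(1.4,30,1); t=np.array([490,-11,75.])
for qe in reach(p,t,Rg,20): print("goal",qe.round(2))
qe=min(reach(p,t,Rg,20),key=lambda q:abs(q[5]-.35))
F=[fk(p,q2+(qe-q2)*i/24) for i in range(25)]
C=cur(s)
for i in range(0,25,3):
    x,R=F[i]; # pliers ends: in grasp tool frame, jaws dir world -y at grasp; mid = tcp + 9mm back
    jd=C.T@np.array([0,-1,0]); md=C.T@(np.array([450.8,337,11])-s["eef_pos"])
    m=x+R@md; print(i,x.round(),"jaw",(m+76*R@jd).round(),"handle",(m-112*R@jd).round())
```

```text
t 22.67 pos [453.3 331.2  17.2] j [ 0.61  0.84  1.33 -0.44  1.32 -2.34] F [-1.2  3.3  5.9] grip 0.31 88
turn [-0.01  0.01 -0.06]
to [453.2698867  331.21475696 207.21964308] shift [  95.     0.  -164.5] len 190.0 screw-free rows>= 6
1.273895332592872
[ 0.61  0.62  1.18 -0.42  1.65 -2.49]
goal [-0.37  0.27  2.17  0.74  0.28  0.51]
0 [453. 331. 207.] jaw [456. 361. 143.] handle [456. 267. 306.]
3 [467. 301. 170.] jaw [472. 341. 112.] handle [465. 220. 256.]
6 [478. 273. 140.] jaw [489. 322.  90.] handle [464. 180. 211.]
9 [489. 245. 119.] jaw [510. 299.  78.] handle [457. 145. 173.]
12 [501. 212. 104.] jaw [534. 266.  72.] handle [447. 114. 142.]
15 [512. 171.  94.] jaw [558. 219.  71.] handle [435.  85. 117.]
18 [517. 120.  87.] jaw [576. 155.  71.] handle [421.  53.  98.]
21 [512.  58.  82.] jaw [579.  77.  71.] handle [401.  19.  82.]
24 [490. -11.  75.] jaw [560. -11.  69.] handle [372. -17.  69.]
```

Run:
```python
from rig import *; from kin import *
s=sense(); c=capture("side"); d=capture("wrist")
cv2.imwrite("pics/s4.png",np.hstack([cv2.resize(c["pixels"][160:,140:420],(420,336)),cv2.resize(d["pixels"],(376,336))])[:,:,::-1])
```

```text
(no output)
```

View pics/s4.png

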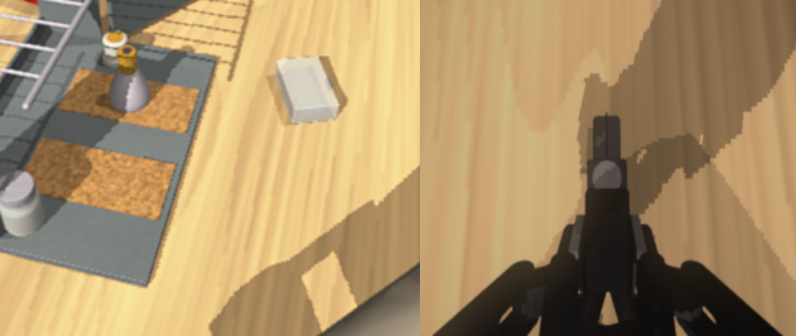

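The left half shows the lamp standing on the right mat. In the right half the pads hold the middle block, but the TCP sits 7 mm higher than intended, so I'll reopen and take a lower grip slightly farther forward.

Call:
servo_tool(
  commands=[
    [-0.6,[0,0,0],[0,0,0]],
    [-0.6,[0,0,0],[0,0,0]],
    [-0.6,[0,0,0],[0,0,0]],
    [-0.6,[0,0,0],[0,0,0]],
  ],
)

```text
time_s: 23.1
eef_pos: [453.1, 330.4, 16.1]
ee_rot: [-0.183, -0.681, 0.685, -0.184]
force: [-0.7, 0.2, -0.6]
grip_width: 0.799
grip_force: 0.0
```

Run:
```python
from rig import *; from kin import *
s=sense(); R=pose(90,-30,0)
plan(s,R,np.array([450.8,327,10.]))
c=capture("wrist")
T=np.eye(4);T[:3,:3]=cur(s);T[:3,3]=s["eef_pos"]; W=cloud(c,T@np.array(c["T_tool_cam"]))
m=(W[...,2]>8)&(W[...,2]<32)&(W[...,1]>225)&(W[...,1]<480)&(abs(W[...,0]-450)<25); P=W[m]
for y in range(240,360,12):
    Q=P[(P[:,1]>=y)&(P[:,1]<y+12)]
    if len(Q)>5: print(y+6,len(Q),Q[:,0].min().round(),Q[:,0].max().round(),Q[:,1].min().round(),Q[:,2].max().round())
```

```text
t 23.1 pos [453.1 330.4  16.1] j [ 0.61  0.84  1.33 -0.44  1.32 -2.34] F [-0.7  0.2 -0.6] grip 0.8 0
turn [ 0.   -0.   -0.06]
to [450.8 327.   10. ] shift [-0.1  2.3  6.9] len 7.0 screw-free rows>= 1
258 100 445.0 464.0 260.0 19.0
270 810 444.0 464.0 264.0 20.0
282 853 444.0 464.0 276.0 20.0
294 1152 440.0 468.0 288.0 23.0
306 1309 439.0 469.0 300.0 26.0
318 1537 439.0 469.0 312.0 25.0
330 1600 439.0 469.0 324.0 25.0
342 1697 439.0 469.0 336.0 26.0
354 1881 434.0 473.0 348.0 26.0
```

Call:
servo_tool(
  commands=[
    [-0.6,[0,-0.0005,0.0035],[0,0,0]],
    [-0.6,[0,-0.0004,0.0035],[0,0,0]],
    [-0.6,[0,0,0],[0,0,0]],
  ],
)

```text
time_s: 23.4
eef_pos: [453.7, 326.3, 9.3]
ee_rot: [-0.183, -0.681, 0.685, -0.183]
force: [-0.0, -0.1, 0.0]
grip_width: 0.802
grip_force: 0.0
```

Call:
servo_tool(
  commands=[
    [1,[0,0,0],[0,0,0]],
    [1,[0,0,0],[0,0,0]],
    [1,[0,0,0],[0,0,0]],
    [1,[0,0,0],[0,0,0]],
    [1,[0,0,0],[0,0,0]],
    [1,[0,0,0],[0,0,0]],
    [1,[0,0,0],[0,0,0]],
    [1,[0,0,0],[0,0,0]],
  ],
  squeeze=90,
)

```text
time_s: 24.07
eef_pos: [454.1, 327.3, 10.6]
ee_rot: [-0.182, -0.681, 0.685, -0.184]
force: [-0.9, 2.7, 5.9]
grip_width: 0.324
grip_force: 89.7
```

Call:
servo_tool(
  commands=[
    [1,[0.0079,0,-0.0137],[0,0,0]],
    [1,[0.0158,0,-0.0274],[0,0,0]],
    [1,[0.0158,0,-0.0274],[0,0,0]],
    [1,[0.0158,0,-0.0274],[0,0,0]],
    [1,[0.0158,0,-0.0274],[0,0,0]],
    [1,[0.0158,0,-0.0274],[0,0,0]],
    [1,[0.0079,0,-0.0137],[0,0,0]],
    [1,[0,0,0],[0,0,0]],
  ],
)

```text
time_s: 24.73
eef_pos: [454.2, 327.5, 204.1]
ee_rot: [-0.179, -0.681, 0.686, -0.184]
force: [0.6, -0.6, -1.9]
grip_width: 0.325
grip_force: 89.2
```

Call:
servo_tool(
  commands=[
    [1,[0,0,0],[0,0,1]],
    [1,[0,0,0],[0,0,1]],
    [1,[0,0,0],[0,0,1]],
    [1,[0,0,0],[0,0,1]],
    [1,[0,0,0],[0,0,1]],
    [1,[0,0,0],[0,0,1]],
    [1,[0,0,0],[0,0,1]],
    [1,[0,0,0],[0,0,1]],
    [1,[0,0,0],[0,0,1]],
    [1,[0,0,0],[0,0,1]],
  ],
)

```text
time_s: 25.57
eef_pos: [452.9, 326.7, 198.3]
ee_rot: [-0.067, -0.245, 0.934, -0.251]
force: [0.6, 0.5, -2.2]
grip_width: 0.319
grip_force: 89.2
```

Call:
servo_tool(
  commands=[
    [1,[0,0,0],[0,0,1]],
    [1,[0,0,0],[0,0,1]],
    [1,[0,0,0],[0,0,1]],
    [1,[0,0,0],[0,0,1]],
    [1,[0,0,0],[0,0,1]],
    [1,[0,0,0],[0,0,1]],
    [1,[0,0,0],[0,0,1]],
    [1,[0,0,0],[0,0,1]],
    [1,[0,0,0],[0,0,1]],
    [1,[0,0,0],[0,0,1]],
  ],
)

```text
time_s: 26.4
eef_pos: [452.9, 326.7, 198.3]
ee_rot: [0.067, 0.255, 0.932, -0.25]
force: [-0.5, -0.2, -2.3]
grip_width: 0.33
grip_force: 89.3
```

Call:
servo_tool(
  commands=[
    [1,[0,0,0],[0,0,1]],
    [1,[0,0,0],[0,0,1]],
    [1,[0,0,0],[0,0,1]],
    [1,[0,0,0],[0,0,1]],
    [1,[0,0,0],[0,0,1]],
    [1,[0,0,0],[0,0,1]],
    [1,[0,0,0],[0,0,1]],
    [1,[0,0,0],[0,0,1]],
    [1,[0,0,0],[0,0,1]],
    [1,[0,0,0],[0,0,1]],
  ],
)

```text
time_s: 27.23
eef_pos: [452.9, 326.7, 198.3]
ee_rot: [0.184, 0.686, 0.679, -0.183]
force: [0.2, -0.4, -2.5]
grip_width: 0.326
grip_force: 89.3
```

Run:
```python
from rig import *; from kin import *
s=sense(); plan(s,cur(s)); p,e=fit(); print(e, fk(p,s["joints"])[0].round(1))
q=min(reach(p,np.array([490,-11,75.]),pose(1.4,30,1),20),key=lambda q:abs(q[5]-.5)); print(q.round(2))
jrows(p,s["joints"],q,24,1,6)
```

```text
t 27.23 pos [452.9 326.7 198.3] j [ 0.6   0.62  1.2  -0.42  1.63  0.66] F [ 0.2 -0.4 -2.5] grip 0.33 89
turn [0. 0. 0.]
1.273895332592872 [452.8 326.7 198. ]
[-0.37  0.27  2.17  0.74  0.28  0.51]
max 0.0218 0.767
0 [453. 327. 198.] zdir [-0.   -0.5  -0.87]
6 [476. 270. 134.] zdir [-0.07 -0.16 -0.98]
12 [498. 210. 100.] zdir [ 0.04  0.14 -0.99]
18 [516. 119.  85.] zdir [ 0.3   0.22 -0.93]
24 [490. -11.  75.] zdir [ 0.5   0.01 -0.87]
[[1, [-0.0024, 0.0049, 0.0162], [0.218, 0.556, 0.171]], [1, [-0.0033, 0.0047, 0.015], [0.201, 0.561, 0.218]], [1, [-0.0041, 0.0046, 0.0138], [0.181, 0.564, 0.264]], [1, [-0.0048, 0.0047, 0.0126], [0.159, 0.565, 0.309]], [1, [-0.0054, 0.0048, 0.0113], [0.134, 0.563, 0.353]], [1, [-0.006, 0.0051, 0.01], [0.108, 0.558, 0.395]], [1, [-0.0066, 0.0055, 0.0087], [0.079, 0.551, 0.436]], [1, [-0.0071, 0.006, 0.0075], [0.049, 0.542, 0.475]], [1, [-0.0075, 0.0066, 0.0062], [0.017, 0.53, 0.511]], [1, [-0.0079, 0.0073, 0.005], [-0.016, 0.517, 0.546]]]
[[1, [-0.0082, 0.0081, 0.0039], [-0.05, 0.501, 0.578]], [1, [-0.0086, 0.009, 0.0028], [-0.084, 0.483, 0.607]], [1, [-0.0088, 0.01, 0.0018], [-0.12, 0.464, 0.634]], [1, [-0.0091, 0.011, 0.0008], [-0.156, 0.442, 0.659]], [1, [-0.0093, 0.012, -0.0001], [-0.192, 0.42, 0.681]], [1, [-0.0096, 0.0131, -0.0009], [-0.228, 0.396, 0.7]], [1, [-0.0098, 0.0142, -0.0016], [-0.264, 0.37, 0.717]], [1, [-0.01, 0.0153, -0.0022], [-0.299, 0.343, 0.731]], [1, [-0.0102, 0.0164, -0.0027], [-0.335, 0.316, 0.743]], [1, [-0.0104, 0.0176, -0.0032], [-0.37, 0.287, 0.753]]]
[[1, [-0.0106, 0.0187, -0.0036], [-0.404, 0.257, 0.76]], [1, [-0.0109, 0.0198, -0.0038], [-0.437, 0.227, 0.764]], [1, [-0.0111, 0.0208, -0.0041], [-0.47, 0.196, 0.767]], [1, [-0.0114, 0.0218, -0.0042], [-0.501, 0.164, 0.767]]]
```

Call:
servo_tool(
  commands=[
    [1,[-0.0024,0.0049,0.0162],[0.218,0.556,0.171]],
    [1,[-0.0033,0.0047,0.015],[0.201,0.561,0.218]],
    [1,[-0.0041,0.0046,0.0138],[0.181,0.564,0.264]],
    [1,[-0.0048,0.0047,0.0126],[0.159,0.565,0.309]],
    [1,[-0.0054,0.0048,0.0113],[0.134,0.563,0.353]],
    [1,[-0.006,0.0051,0.01],[0.108,0.558,0.395]],
    [1,[-0.0066,0.0055,0.0087],[0.079,0.551,0.436]],
    [1,[-0.0071,0.006,0.0075],[0.049,0.542,0.475]],
    [1,[-0.0075,0.0066,0.0062],[0.017,0.53,0.511]],
    [1,[-0.0079,0.0073,0.005],[-0.016,0.517,0.546]],
  ],
)

```text
time_s: 28.07
eef_pos: [490.4, 232.2, 108.5]
ee_rot: [-0.028, 0.84, 0.542, 0.006]
force: [-0.4, 0.5, -1.9]
grip_width: 0.322
grip_force: 89.2
```

Call:
servo_tool(
  commands=[
    [1,[-0.0082,0.0081,0.0039],[-0.05,0.501,0.578]],
    [1,[-0.0086,0.009,0.0028],[-0.084,0.483,0.607]],
    [1,[-0.0088,0.01,0.0018],[-0.12,0.464,0.634]],
    [1,[-0.0091,0.011,0.0008],[-0.156,0.442,0.659]],
    [1,[-0.0093,0.012,-0.0001],[-0.192,0.42,0.681]],
    [1,[-0.0096,0.0131,-0.0009],[-0.228,0.396,0.7]],
    [1,[-0.0098,0.0142,-0.0016],[-0.264,0.37,0.717]],
    [1,[-0.01,0.0153,-0.0022],[-0.299,0.343,0.731]],
    [1,[-0.0102,0.0164,-0.0027],[-0.335,0.316,0.743]],
    [1,[-0.0104,0.0176,-0.0032],[-0.37,0.287,0.753]],
  ],
)

```text
time_s: 28.9
eef_pos: [514.7, 78.4, 82.8]
ee_rot: [-0.053, 0.957, 0.19, 0.211]
force: [1.1, 0.7, -2.3]
grip_width: 0.323
grip_force: 89.2
```

Call:
servo_tool(
  commands=[
    [1,[-0.0106,0.0187,-0.0036],[-0.404,0.257,0.76]],
    [1,[-0.0109,0.0198,-0.0038],[-0.437,0.227,0.764]],
    [1,[-0.0111,0.0208,-0.0041],[-0.47,0.196,0.767]],
    [1,[-0.0114,0.0218,-0.0042],[-0.501,0.164,0.767]],
    [1,[0,0,0],[0,0,0]],
    [1,[0,0,0],[0,0,0]],
  ],
)

```text
time_s: 29.4
eef_pos: [490.8, -10.5, 75.9]
ee_rot: [-0.005, 0.966, 0.013, 0.258]
force: [0.1, -0.2, -1.8]
grip_width: 0.323
grip_force: 89.2
```

Run:
```python
from rig import *; from kin import *
s=sense(); R=pose(1.4,30,1); t=np.array([617.5+9.7,-11,26.5]); plan(s,R,t+[0,0,30],t)
c=capture("side");d=capture("wrist")
cv2.imwrite("pics/s5.png",np.hstack([cv2.resize(c["pixels"][120:,60:400],(420,326)),cv2.resize(d["pixels"],(376,326))])[:,:,::-1])
T=np.eye(4);T[:3,:3]=cur(s);T[:3,3]=s["eef_pos"]; W=cloud(d,T@np.array(d["T_tool_cam"]))
m=(W[...,2]>45)&(W[...,2]<115)&(W[...,0]>475)&(W[...,0]<600)&(abs(W[...,1]+11)<30); P=W[m]
for x in range(475,590,12):
    Q=P[(P[:,0]>=x)&(P[:,0]<x+12)]
    if len(Q)>5: print(x+6,len(Q),Q.min(0).round(),Q.max(0).round())
```

```text
t 29.4 pos [490.8 -10.5  75.9] j [-0.36  0.27  2.17  0.73  0.29  0.52] F [ 0.1 -0.2 -1.8] grip 0.32 89
turn [-0.03  0.02  0.02]
to [627.2 -11.   56.5] shift [108.4   3.9  85. ] len 138.0 screw-free rows>= 4
to [627.2 -11.   26.5] shift [-15.   0.  26.] len 30.0 screw-free rows>= 1
481 3226 [475. -39.  86.] [487.  16. 115.]
493 2863 [487. -39.  85.] [499.  16. 108.]
505 1535 [499. -26.  83.] [511.   4.  90.]
517 1395 [511. -24.  82.] [523.   4.  89.]
529 1023 [523. -24.  77.] [535.   4.  88.]
541 889 [535. -20.  80.] [547.   1.  86.]
553 540 [547. -19.  79.] [557.   1.  85.]
```

View pics/s5.png

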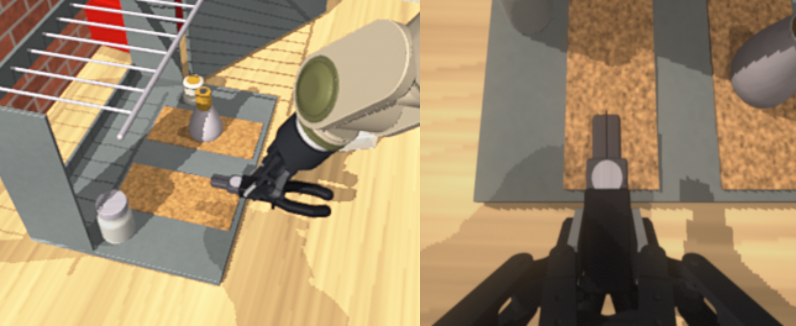

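The side view shows the level pliers with jaws in and handles towards the robot, in front of the left mat; lamp, jar and socket are in place. I'll move in and lower them.

Call:
servo_tool(
  commands=[
    [1,[0.0217,0.0008,0.017],[0,0,0]],
    [1,[0.0217,0.0008,0.017],[0,0,0]],
    [1,[0.0217,0.0008,0.017],[0,0,0]],
    [1,[0.0217,0.0008,0.017],[0,0,0]],
    [1,[0.0217,0.0008,0.017],[0,0,0]],
    [1,[-0.005,0,0.0087],[0,0,0]],
    [1,[-0.005,0,0.0087],[0,0,0]],
    [1,[-0.0035,0,0.0061],[0,0,0]],
    [1,[0,0,0],[0,0,0]],
  ],
)

```text
time_s: 30.25
eef_pos: [627.8, -9.2, 28.3]
ee_rot: [-0.005, 0.966, 0.015, 0.257]
force: [0.7, 0.0, -2.3]
grip_width: 0.324
grip_force: 89.2
```

Run:
```python
from rig import *; from kin import *
s=sense(); R=pose(1.4,30,1); t=np.array([617.5+9.7,-11,25.5]); plan(s,R,t)
```

```text
t 30.25 pos [627.8  -9.2  28.3] j [-0.26  0.59  1.8   0.53  0.29  0.81] F [ 0.7  0.  -2.3] grip 0.32 89
turn [-0.05  0.03  0.04]
to [627.2 -11.   25.5] shift [-1.9  1.8  2.1] len 3.0 screw-free rows>= 1
```

Call:
servo_tool(
  commands=[
    [1,[-0.0015,0.0015,0.0022],[0,0,0]],
    [1,[-0.0003,0,0.0005],[0,0,0]],
    [1,[0,0,0],[0,0,0]],
    [-1,[0,0,0],[0,0,0]],
    [-1,[0,0,0],[0,0,0]],
    [-1,[0,0,0],[0,0,0]],
    [-1,[0,0,0],[0,0,0]],
    [-1,[0,0,0],[0,0,0]],
  ],
)

```text
time_s: 30.92
eef_pos: [628.5, -12.0, 27.4]
ee_rot: [-0.004, 0.966, 0.014, 0.259]
force: [0.1, -0.5, 0.8]
grip_width: 0.994
grip_force: 0.0
```

Call:
servo_tool(
  commands=[
    [-1,[0,0,-0.015],[0,0,0]],
    [-1,[0,0,-0.03],[0,0,0]],
    [-1,[-0.01,0,-0.03],[0,0,0]],
    [-1,[-0.02,0,-0.025],[0,0,0]],
    [-1,[-0.02,0,-0.025],[0,0,0]],
    [-1,[-0.02,0,-0.025],[0,0,0]],
    [-1,[-0.01,0,-0.02],[0,0,0]],
    [-1,[0,0,0],[0,0,0]],
  ],
)

```text
time_s: 31.58
eef_pos: [472.3, -16.4, 136.1]
ee_rot: [-0.004, 0.966, 0.014, 0.26]
force: [1.1, -0.9, 0.2]
grip_width: 1.0
grip_force: 0.0
```

Run:
```python
from rig import *; from kin import *
s=sense(); plan(s,cur(s))
c=capture("wrist"); e=capture("side"); 
cv2.imwrite("pics/w6.png",np.hstack([cv2.resize(e["pixels"][120:,60:400],(420,326)),cv2.resize(c["pixels"],(376,326))])[:,:,::-1])
T=np.eye(4);T[:3,:3]=cur(s);T[:3,3]=s["eef_pos"]; W=cloud(c,T@np.array(c["T_tool_cam"]))
for n,W,h in(("w",W,25),("s",cloud(e),27)):
    m=(W[...,2]>h)&(W[...,2]<45)&(W[...,1]>-60)&(W[...,1]<35)&(W[...,0]>490)&(W[...,0]<735); P=W[m]; print(n,P.min(0).round(),P.max(0).round())
    for x in range(500,710,20):
        Q=P[(P[:,0]>=x)&(P[:,0]<x+20)]
        if len(Q)>5: print(x+10,len(Q),Q[:,1].min().round(),Q[:,1].max().round(),Q[:,2].max().round())
    m=(W[...,2]>84)&(W[...,2]<118)&(abs(W[...,1]+161)<30)&(abs(W[...,0]-620)<30); P=W[m]; print("lamp",P.min(0).round(),P.max(0).round())
```

```text
t 31.58 pos [472.3 -16.4 136.1] j [-0.4   0.09  2.16  0.5   0.45  0.73] F [ 1.1 -0.9  0.2] grip 1.0 0
turn [0. 0. 0.]
w [504. -46.  25.] [693.  12.  41.]
510 776 -43.0 8.0 37.0
530 1048 -46.0 12.0 38.0
550 981 -45.0 12.0 38.0
570 1001 -44.0 12.0 38.0
590 1131 -39.0 10.0 40.0
610 727 -29.0 2.0 41.0
630 694 -27.0 2.0 40.0
650 556 -27.0 3.0 40.0
670 426 -25.0 3.0 37.0
690 228 -20.0 0.0 35.0
lamp [ 607. -175.   84.] [ 635. -147.  118.]
s [504. -45.  27.] [691.  13.  42.]
510 127 -41.0 8.0 38.0
530 171 -45.0 11.0 39.0
550 174 -44.0 12.0 39.0
570 166 -41.0 13.0 38.0
590 193 -39.0 11.0 42.0
610 146 -28.0 2.0 41.0
630 140 -30.0 4.0 41.0
650 122 -28.0 3.0 41.0
670 92 -23.0 3.0 37.0
690 46 -21.0 0.0 36.0
lamp [ 607. -174.   85.] [ 634. -145.  118.]
```

View pics/w6.png

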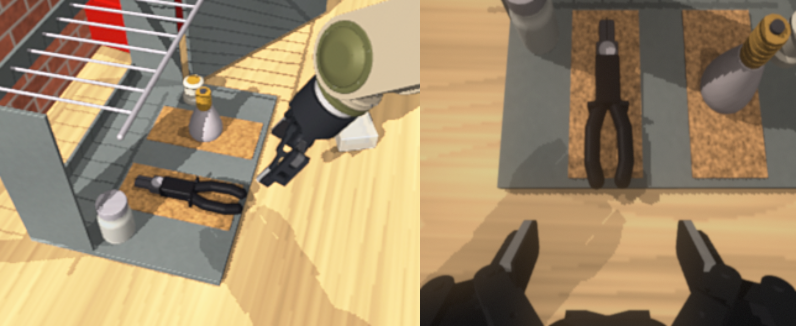

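Both images show the pliers flat on the left mat, handles outward, with their middle at about (616,-13) against the mat centre (617,-11). The lamp stands on the right mat at about (621,-161). The gripper is clear of everything.

```bash
python3 -c "
from rig import *
print(finish_job())"
```

```text
the job is handed in; nothing more can be done
None
```

I handed the job in at about 32 s: the lamp stands upright on the right mat and the pliers lie flat on the left mat with handles towards the robot, each within about 3 mm of its mat's centre by the last images; the hand-in returned no verdict.

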